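# Sort the clean smallwares on the food-trailer counter

## Robot

A 7-joint arm with a two-finger parallel gripper is mounted at the origin on the work surface. World frame = base frame: x ahead of the robot, y to its left, z up, the work surface at z = 0. Lengths are in m, angles in rad, forces in N, time in s.
With the tool pointing down it reaches from about 0.4 to 0.875 m from the base axis. Payload 6.5 kg.
Tool frame: the origin (TCP) lies between the finger pads; the fingertips stand 8 mm ahead of it and the grasp point (between the pads) lies 11 mm behind it; z points along the fingers, x is the direction in which the jaws open and shut, and the axes are right-handed (so a half turn about z gives the same grasp; the last joint's range is limited). The gripper opens to 85 mm and grips with 20 to 120 N. Pads are 22 mm wide; open, the fingers measure 114 mm over their backs; the gripper's body (76 mm by 85 mm) begins 54 mm behind the grasp point. The pads swing forward as they close: fully open they stand 13 mm farther back than shut.
Start: joints at [1.106, 0.536, -0.004, 1.538, 0.003, 1.067, -0.071], TCP at [0.252, -0.599, 0.239] pointing down, gripper open.
Joint ranges: [-2.7, 2.7], [-0.37, 2.16], [-1.27, 1.26], [0.24, 2.4], [-1.31, 4.45], [0.19, 1.91], [-2.76, 2.76]. Speed limits (rad/s): [2.39, 2.39, 3.14, 3.14, 3.14, 3.14, 3.14].

## Interface

Orientations are given as a 3x3 rotation matrix whose columns are the frame's x, y, z axes.
In Python, from workcell import ctrl gives the robot as it stands. The module is installed in compiled form; this text tells all that it offers.
- The arm moves only by the tool arm_command, never from a script. Its argument "motion" is a list of rows, each a list of 7 numbers: the shift along the tool's x, y, z scaled (see below), then the turn, a rotation vector about the tool's x, y, z scaled (see below), then the opening, from 0 (shut) to 1 (fully open). In form: [[tx, ty, tz, ax, ay, az, grip], ...]. A call has 1 to 5 rows; each row shifts and turns the commanded pose from where the row before left it, along the tool's axes as they then stand; what a row does not reach is not made up. The controller multiplies each number of a shift by 4 cm and each number of a turn by 8 degrees. A row lasts 1/10 s, in which the tool goes at most 50 mm and 8.59 degrees, less where a joint would pass 70% of its speed; a pose out of reach is approached as far as the arm can. A call with a number of a shift or a turn outside -1 to 1 is refused whole. A call with a gripper value outside its range is refused whole. The fingers move at their own pace and stop on an object; "newtons" is the grip in N (left out, the last holds). Time passes only in rows, so rows that do not move let the fingers close. It gives the time, the measured TCP pose, the force and the opening at its end, in the units of the state.
- ctrl.read_state(): the state, without advancing time (a new reading comes with each control period).
- ctrl.capture(name): name is "side" or "top" or "wrist"; returns (picture, depth): 384x512x3 uint8, red, green, blue; 384x512 float32, m along the optical axis (not along the pixel's ray), 0 where there is no reading.
- ctrl.camera_model(name): a dict with "camera_matrix" (3x3 intrinsics, pixels), "D" ([k1, k2, p1, p2, k3] as OpenCV has them; the pictures are not rectified), "R" (3x3) and "t" (3): a world point X has camera coordinates R X + t. Camera axes: x right, y down, z forward; pixel columns grow to the right and rows downward; lengths in m; the calibration is good to about 2 mm. A picture is of the moment at which its call begins: read the wrist's pose just before it. camera_model takes no time and is no camera call; for the wrist camera it gives the pose at the moment of the call.
- ctrl.job_done(): hands the job in, once; it reports no verdict.
The state is a dict: "clock": time; "joint_positions": joint angles; "joint_vel": joint speeds; "tau": joint torques, N m; "ee_pos": TCP position; "ee_rot": TCP orientation; "wrist_force": force on the tool from outside, world axes, zero at the start; "moment": the same for the moment, N m; "opening": finger opening in m.
Only numpy, scipy, OpenCV 4.12 (cv2) and the standard library are available. Lean on these libraries where they do the work, as an engineer would, in place of code of your own. Each camera call takes 0.05 s, during which the arm holds its last target.

## Task

Sort the mixed handful of clean smallwares on the counter into their places: stand both seasoning shakers upright in the deep steel pan, set the metal sauce cup upright in the shallow ribbed aluminium tray, and stack the two wooden tasting boards in the corner rack, the long board underneath and the short one on top, each lying flat and squared up snugly against both fences. Leave the glass jar and the sauce bottle standing where they are, and let go of everything.

Things in the scene. Friction and masses are not known exactly. Their poses are not given: they have to be found in the camera images.
- long_board_c (a point): long wooden tasting board, a plain flat loose piece 56 (x) by 120 (y, long axis) by 14 thick (z), about 70 g, lying flat on the counter, long side roughly crosswise to the robot's forward direction. Point at its centre, 7 above its underside
- short_board_c (a point): short wooden tasting board, as the long one but 56 (x) by 88 (y, long axis) by 14 thick (z). Point at its centre, 7 above its underside
- shaker_a_c (a point): seasoning shaker: upright plain metal cylinder with a domed, perforated top, diameter 50, height 85 (straight-sided up to 74), about 150 g, stands loose on the counter; one of two alike (either may take either place). Point at its centre, 42.5 above its underside; z up
- shaker_b_c (a point): seasoning shaker: upright plain metal cylinder with a domed, perforated top, diameter 50, height 85 (straight-sided up to 74), about 150 g, stands loose on the counter; one of two alike (either may take either place). Point at its centre, 42.5 above its underside; z up
- cup_c (a point): metal sauce cup, a low open round cup, loose and upright: outer diameter 56 at the foot and 60 at the rim, height 40, wall 3, about 80 g. Point at its centre, 20 above its underside; z up
- deep_pan: deep steel pan, the place of both shakers (side by side along y): fixed open box, outer 125 (x) by 165 (y) by 55 high, walls and floor 3 thick, with a plain rim lip reaching 6 out all round. Origin at the centre of its underside; z up
- shallow_tray: shallow aluminium tray with ribbed sides, the place of the sauce cup: fixed open box, outer 125 (x) by 165 (y) by 25 high, walls and floor 3 thick, with a rim lip reaching 6 out all round. Origin at the centre of its underside; z up
- rack: corner rack for the boards: fixed white base 100 (x) by 150 (y) by 6 thick, dark fences up to z = 42: end fence, inner face y = +65; side fence, inner face x = +35, just two posts at y = 50 to 65 and -50 to -35 (finger room between). Boards lie along y: squared centres long (7, 5, 13), short on top (7, 21, 27). Origin: centre of the base's underside; z up
- jar_c (a point): bystander: closed glass jar with a dark metal lid, diameter 48, height 65, standing loose among the task's things; to be left alone. Point at its centre, 32.5 up
- sauce_bottle_c (a point): bystander: closed yellow sauce bottle with a red cap, diameter 56, height 150, standing loose at the robot's left; to be left alone. Point at its centre, 75 up
Mind the look-alikes: they are no part of the job. What is shaped like the part that bears shaker_a_c but blue or green is not meant.

How it is judged:
By the outcome, as a careful person would: the job done as asked, in the order asked, and still so for the second after the job is handed in, with the robot touching nothing.
It also fails if it takes over 128 s, if anything falls off the work surface, if the arm or the gripper's body presses on something with over 40 N, if the wrist force passes 120 N, or if a joint passes its speed limit or range.

## Working session

There is one attempt and no reset: what is moved stays moved. The work goes in short steps, Python scripts to look and compute and a tool call to move; the robot and the scene stay as the last step left them, time stands still between calls to the robot, and variables do not carry over. Pictures are saved under pics/ and viewed, and the job is handed in when it is done.

Besides the shell and the picture viewer there is one more tool, called after "Emit:" in YAML: its name, and indented under it one key for each argument. arm_command: Moves the arm, as the interface text tells. Shifts and turns lie within -1 to 1; 1 stands for 4 cm of shift or 8 degrees of turn. Its arguments: {"type":"object","properties":{"motion":{"type":"array","items":{"type":"array","items":{"type":"number","minimum":-1,"maximum":1}}},"newtons":{"type":"number"}},"required":["motion"]}

```bash
mkdir -p pics
cat > h.py <<'E'
import numpy as np, cv2
from workcell import ctrl
def cap(n,f):
    m=ctrl.camera_model(n); p,d=ctrl.capture(n)
    cv2.imwrite(f'pics/{f}.png',p[:,:,::-1]); np.savez(f'pics/{f}.npz',p=p,d=d,K=m['camera_matrix'],D=m['D'],R=m['R'],t=m['t'])
def load(f): return np.load(f'pics/{f}.npz')
def ray(z,u,v):
    q=cv2.undistortPoints(np.array([[[u,v]]],float),z['K'],z['D'])[0,0]
    return np.array([q[0],q[1],1.])
def atz(z,u,v,h):
    R=z['R'];c=-R.T@z['t'];r=R.T@ray(z,u,v); return c+r*(h-c[2])/r[2]
def atd(z,u,v):
    d=z['d'][int(round(v)),int(round(u))]; return z['R'].T@(ray(z,u,v)*d-z['t'])
def cloud(z):
    H,W=z['d'].shape; uu,vv=np.meshgrid(np.arange(W),np.arange(H))
    q=cv2.undistortPoints(np.stack([uu,vv],-1).reshape(-1,1,2).astype(float),z['K'],z['D']).reshape(H,W,2)
    P=np.concatenate([q,np.ones((H,W,1))],-1)*z['d'][...,None]
    return (P-z['t'].reshape(3))@z['R']
def proj(z,X):
    r,_=cv2.Rodrigues(z['R']); return cv2.projectPoints(np.array(X,float).reshape(-1,1,3),r,np.array(z['t'],float),z['K'],z['D'])[0].reshape(-1,2)
E
python3 - <<'E'
from h import *
cap('top','top0');cap('side','side0')
s=ctrl.read_state();print(s['clock'],s['ee_pos'],s['ee_rot'],s['opening'])
for n in('top','side'):
    z=load(n+'0');print(n,-z['R'].T@z['t'],z['R'],z['K'])
a=cv2.imread('pics/top0.png');cv2.imwrite('pics/top0b.png',cv2.resize(a,(800,600),interpolation=cv2.INTER_CUBIC))
a=cv2.imread('pics/side0.png');cv2.imwrite('pics/side0b.png',cv2.resize(a,(800,600),interpolation=cv2.INTER_CUBIC))
E
```

```text
0.1 [ 0.25217233 -0.59850157  0.23849584] [[ 3.88356882e-01 -9.21508784e-01 -7.02145439e-04]
 [-9.21507762e-01 -3.88357501e-01  1.37737066e-03]
 [-1.54194261e-03  1.12121096e-04 -9.99998805e-01]] 0.08542436833761377
top [0.32307821 0.03065586 1.14875488] [[-0.00931853 -0.99987527  0.01275177]
 [-0.98621107  0.00708253 -0.16534073]
 [ 0.16522979 -0.01411667 -0.98615406]] [[350.08884799   0.         252.09388505]
 [  0.         350.08884799 185.5284143 ]
 [  0.           0.           1.        ]]
side [0.34609565 0.90176372 1.16343198] [[-0.98457977 -0.17392007  0.01882765]
 [-0.14519221  0.75239327 -0.64251349]
 [ 0.0975802  -0.63533941 -0.76604304]] [[392.71829518   0.         261.34860592]
 [  0.         392.71829518 193.62587884]
 [  0.           0.           1.        ]]
```

View pics/top0b.png

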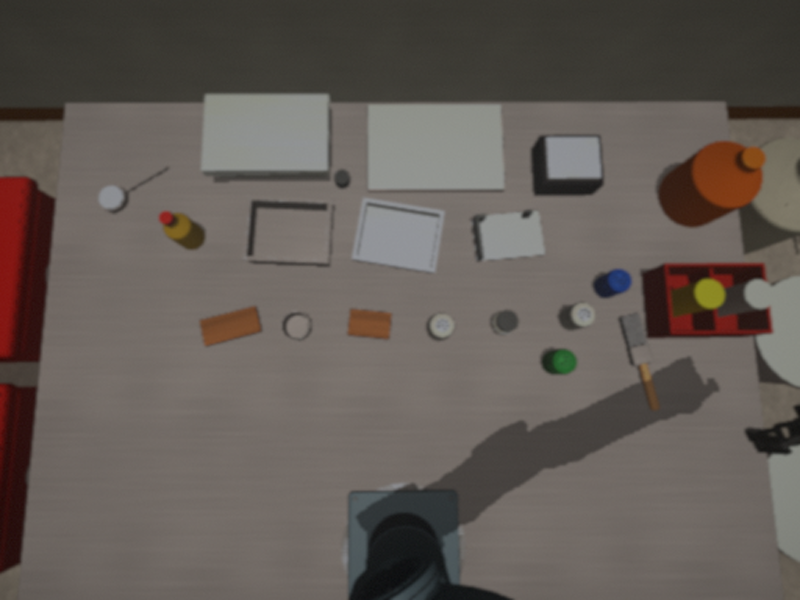

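View pics/side0b.png

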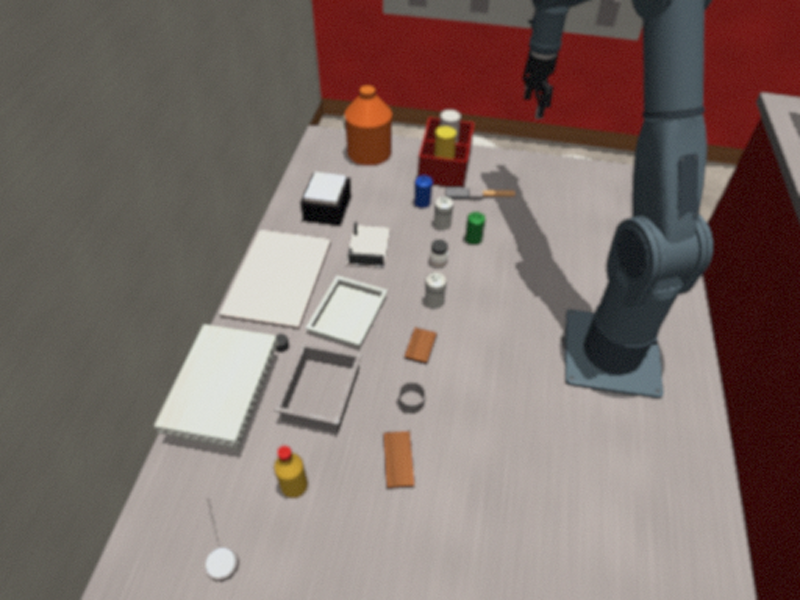

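The pictures show, at 800x600 top pixels: long board (231,326), cup (297,326), short board (370,323), shakers (441,326) and (582,315), jar (505,321), deep pan (290,232), tray (399,236), rack (510,236) and bottle (178,228). The blue and green look-alikes are at (615,282) and (562,361).

Run:
```python
from h import *
z=load('top0');P=cloud(z)
print('table z', np.median(P[250:280,100:200,2]))
# height-based components
def comp(name,u,v,zlo,zhi,r=45):
    u/=1.5625;v/=1.5625
    m=((P[...,2]>zlo)&(P[...,2]<zhi)).astype(np.uint8)
    n,l,st,c=cv2.connectedComponentsWithStats(m,connectivity=4)
    uu,vv=int(u),int(v)
    best=None
    ids=np.unique(l[vv-8:vv+9,uu-8:uu+9]);ids=ids[ids>0]
    for i in ids:
        if st[i,4]<25: continue
        q=P[l==i]; 
        (cx,cy),(w,h),a=cv2.minAreaRect((q[:,:2]*1000).astype(np.float32))
        print(name,i,st[i,4],'mean',q.mean(0).round(4),'rect',round(cx,1),round(cy,1),round(w,1),round(h,1),round(a,1),'zmax',q[:,2].max().round(3),np.median(q[:,2]).round(3))
comp('long',231,326,.007,.03)
comp('short',370,323,.007,.03)
comp('cup',297,315,.03,.06)
comp('shA',441,326,.06,.1)
comp('shB',582,315,.06,.1)
comp('jar',505,321,.05,.08)
comp('pan',290,205,.045,.07)
comp('tray',399,205,.018,.04)
comp('rackb',510,240,.003,.012)
comp('rackf',530,214,.03,.06)
comp('rackf',480,216,.03,.06)
comp('bottle',172,220,.1,.16)
comp('bottle',172,220,.02,.16)
def crop(f,x0,y0,w,h,s):
    a=cv2.imread(f'pics/{f}.png')[y0:y0+h,x0:x0+w];cv2.imwrite(f'pics/{f}_c{x0}.png',cv2.resize(a,None,fx=s,fy=s,interpolation=cv2.INTER_CUBIC))
crop('top0',120,115,130,110,6)
crop('top0',220,115,130,110,6)
crop('top0',290,115,130,110,6)
```

```text
table z -0.0012596742781840523
long 173 643 mean [0.4414 0.3548 0.0127] rect 441.8 355.5 56.5 120.5 14.7 zmax 0.021 0.013
short 174 465 mean [0.4434 0.0658 0.0126] rect 443.6 66.0 87.9 56.2 83.4 zmax 0.018 0.013
cup 38 44 mean [0.449  0.23   0.0367] rect 447.4 227.3 32.1 58.3 53.1 zmax 0.042 0.037
shA 25 210 mean [ 0.4312 -0.0776  0.0804] rect 432.6 -77.6 46.1 49.3 89.0 zmax 0.089 0.081
shB 22 221 mean [ 0.4502 -0.3548  0.0793] rect 450.4 -357.3 46.4 46.8 0.1 zmax 0.089 0.081
jar 104 152 mean [ 0.4418 -0.2109  0.0627] rect 441.7 -210.9 38.4 40.2 0.3 zmax 0.068 0.063
pan 36 573 mean [0.6375 0.236  0.0533] rect 636.6 233.7 177.4 138.6 87.2 zmax 0.06 0.053
tray 106 510 mean [0.6326 0.0026 0.0233] rect 631.5 3.8 177.3 138.3 80.5 zmax 0.031 0.023
rackb 1130 758 mean [ 0.6334 -0.2416  0.0054] rect 634.4 -238.6 99.4 142.3 5.7 zmax 0.012 0.005
rackf 23 97 mean [ 0.629  -0.1652  0.0395] rect 624.5 -167.7 21.0 91.8 89.6 zmax 0.046 0.04
bottle 6 198 mean [0.6306 0.4417 0.1243] rect 632.0 443.8 35.2 44.2 55.6 zmax 0.153 0.116
bottle 40 441 mean [0.6263 0.4359 0.0939] rect 631.1 441.1 46.2 54.5 67.2 zmax 0.153 0.098
```

View pics/top0_c120.png

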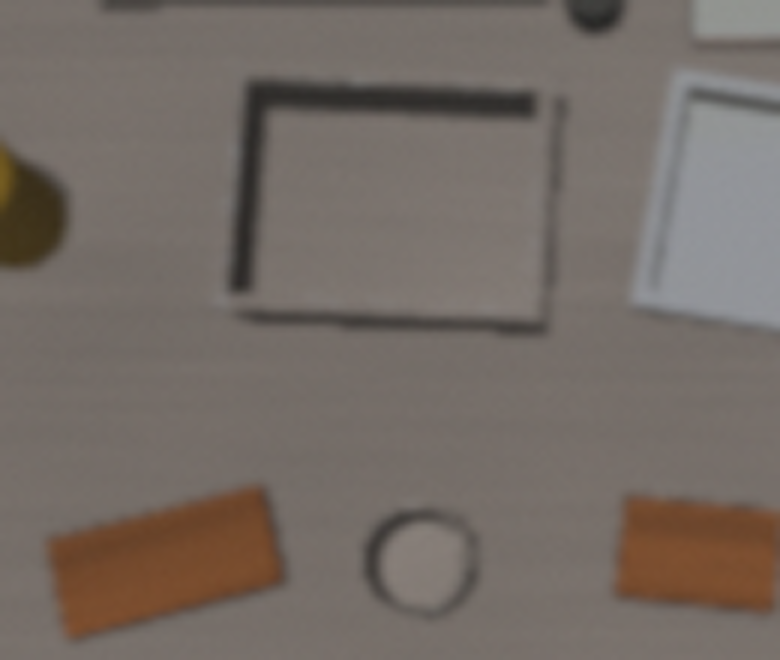

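View pics/top0_c220.png

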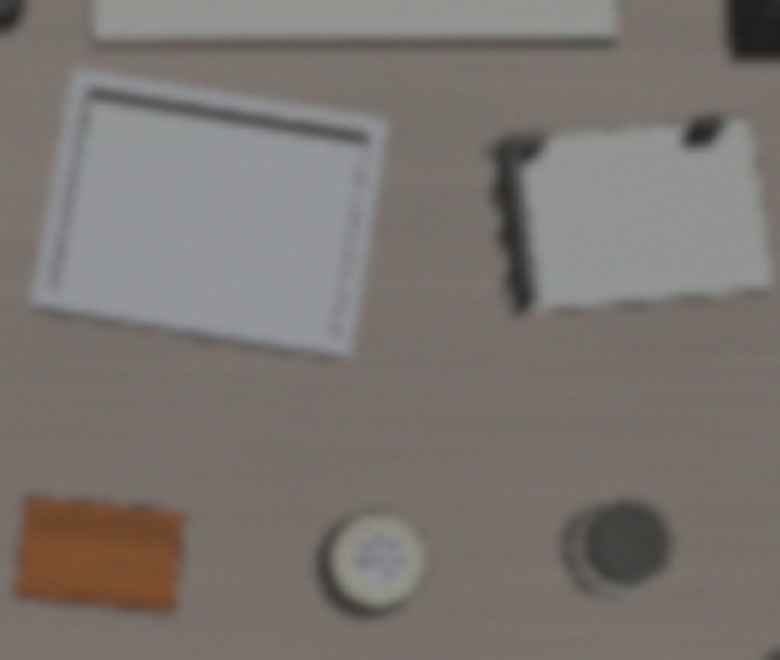

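View pics/top0_c290.png

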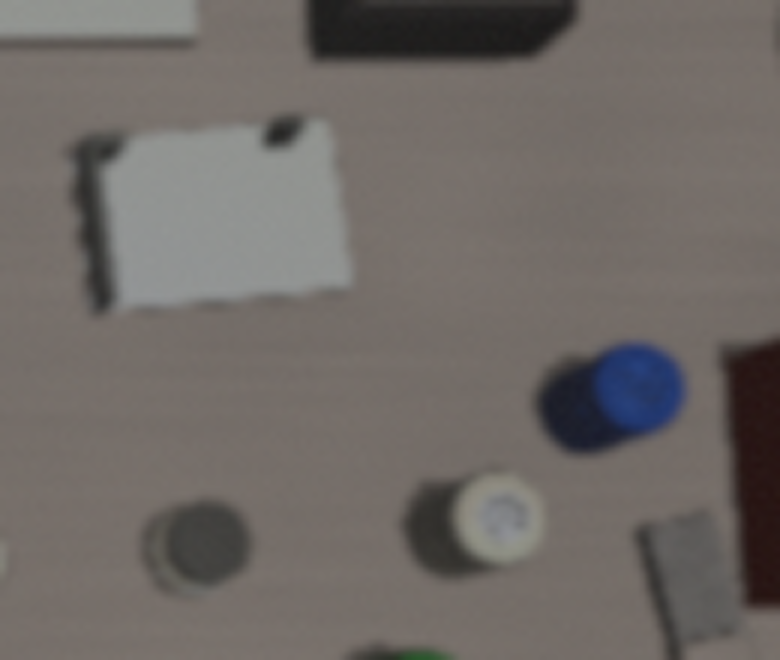

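```bash
cat > plan.py <<'E'
import sys,numpy as np
from scipy.spatial.transform import Rotation as Ro
from workcell import ctrl
# usage: plan.py yaw grip x y z [x y z ...]   (mm, deg) ; yaw = azimuth of tool x, tool down
def Rt(yaw):
    a=np.radians(yaw);x=np.array([np.cos(a),np.sin(a),0]);z=np.array([0,0,-1.]);return np.stack([x,np.cross(z,x),z],1)
def rows(p,R,tp,TR,grip,smax=1.0):
    out=[];
    for k in range(60):
        d=R.T@(tp-p)/.04; w=Ro.from_matrix(R.T@TR).as_rotvec(degrees=True)/8
        if np.abs(d).max()<.012 and np.abs(w).max()<.012: break
        n=max(np.abs(d).max()/smax,np.linalg.norm(d)*.04/.048,np.abs(w).max()/1.0,1)
        n=np.ceil(n-1e-6); s=np.round(d/n,2); r=np.round(w/n,2)
        out.append([*(s+0.),*(r+0.),grip]); p=p+R@(s*.04); R=R@Ro.from_rotvec(r*8,degrees=True).as_matrix()
    return out,p,R
a=[float(v) for v in sys.argv[1:]]
s=ctrl.read_state();p=np.array(s['ee_pos']);R=np.array(s['ee_rot']);print('clk',round(s['clock'],2),'p',(p*1000).round(1),'yaw',np.degrees(np.arctan2(R[1,0],R[0,0])).round(2),'tilt',R[2].round(4),'F',np.round(s['wrist_force'],1),'open',round(s['opening']*1000,1))
out=[]
for i in range(2,len(a),3):
    o,p,R=rows(p,R,np.array(a[i:i+3])/1000,Rt(a[0]),a[1]);out+=o
for i in range(0,len(out),5): print(str([[float(v) for v in r] for r in out[i:i+5]]).replace('.0,',',').replace('.0]',']'))
E
python3 - <<'E'
from h import *
z=load('top0');P=cloud(z)
for n,u,v in (('blue',615,282),('green',562,361)):
    m=((P[...,2]>.06)&(P[...,2]<.1)).astype(np.uint8);k,l=cv2.connectedComponents(m,connectivity=4)
    q=P[l==l[int(v/1.5625),int(u/1.5625)]];print(n,len(q),q.mean(0),q.min(0),q.max(0))
for f,(u,v) in {'A':(220+377/6,115+560/6),'B':(290+499/6,115+518/6)}.items(): print(f,atz(z,u,v,.08))
E
python3 plan.py -2.8 1 451 -356 150 451 -356 100
```

```text
blue 221 [ 0.51815646 -0.43303545  0.07897871] [ 0.49532234 -0.46086646  0.06032229] [ 0.54305018 -0.41206278  0.08841472]
green 225 [ 0.3602614  -0.31315733  0.07950961] [ 0.33841161 -0.34003423  0.06016322] [ 0.38492072 -0.29182992  0.087911  ]
A [ 0.43058442 -0.07822689  0.08      ]
B [ 0.44999959 -0.35792137  0.08      ]
clk 0.1 p [ 252.2 -598.5  238.5] yaw -67.15 tilt [-1.5e-03  1.0e-04 -1.0e+00] F [ 0.1 -0.2 -1.1] open 85.4
[[-0.41, -0.77, 0.25, 0, 0, -0.89, 1], [-0.31, -0.81, 0.25, 0, 0, -0.89, 1], [-0.2, -0.85, 0.25, 0, 0, -0.89, 1], [-0.1, -0.87, 0.24, 0, 0, -0.9, 1], [0.01, -0.87, 0.25, 0, 0, -0.89, 1]]
[[0.12, -0.86, 0.24, 0, 0, -0.9, 1], [0.23, -0.84, 0.25, 0, 0, -0.89, 1], [0.33, -0.8, 0.24, 0, 0, -0.9, 1], [0.43, -0.76, 0.25, -0.01, 0.01, -0.89, 1], [0, 0, 0.62, 0, 0, 0, 1]]
[[0, 0, 0.63, 0, 0, 0, 1]]
```

Emit:
arm_command:
  motion:
    - [-0.41,-0.77,0.25,0,0,-0.89,1]
    - [-0.31,-0.81,0.25,0,0,-0.89,1]
    - [-0.2,-0.85,0.25,0,0,-0.89,1]
    - [-0.1,-0.87,0.24,0,0,-0.9,1]
    - [0.01,-0.87,0.25,0,0,-0.89,1]
  newtons: 40

```text
clock: 0.6
ee_pos: [0.3633, -0.4626, 0.1891]
ee_rot: [[0.856, -0.518, -0.0], [-0.518, -0.856, 0.0], [-0.0, -0.0, -1.0]]
wrist_force: [0.3, -0.5, -0.6]
opening: 0.0854
```

Emit:
arm_command:
  motion:
    - [0.12,-0.86,0.24,0,0,-0.9,1]
    - [0.23,-0.84,0.25,0,0,-0.89,1]
    - [0.33,-0.8,0.24,0,0,-0.9,1]
    - [0.43,-0.76,0.25,-0.01,0.01,-0.89,1]
    - [0,0,0,0,0,0,1]

```text
clock: 1.1
ee_pos: [0.4543, -0.3504, 0.1491]
ee_rot: [[0.999, -0.038, 0.002], [-0.038, -0.999, 0.003], [0.002, -0.003, -1.0]]
wrist_force: [0.3, 0.6, 0.7]
opening: 0.0853
```

```bash
python3 - <<'E'
from h import *
cap('wrist','w1');z=load('w1');print(-z['R'].T@z['t'],z['R'],z['K'])
a=cv2.imread('pics/w1.png');cv2.imwrite('pics/w1b.png',cv2.resize(a,(800,600)))
E
python3 plan.py -2.8 1 450 -357 46
```

```text
[ 0.45668358 -0.27199162  0.28384078] [[ 0.99925    -0.03863204  0.00264456]
 [-0.03763067 -0.95270581  0.30155526]
 [-0.00913021 -0.30142861 -0.95344503]] [[319.32019416   0.         257.22258232]
 [  0.         319.32019416 195.60763298]
 [  0.           0.           1.        ]]
clk 1.15 p [ 452.5 -353.6  149.6] yaw -2.55 tilt [ 7.e-04 -1.e-03 -1.e+00] F [ 0.8 -0.2  0.6] open 85.4
[[-0.02, 0.03, 0.86, 0, 0, 0.01, 1], [-0.02, 0.03, 0.86, 0, 0, 0.01, 1], [-0.02, 0.03, 0.87, -0.01, 0, 0.01, 1]]
```

View pics/w1b.png

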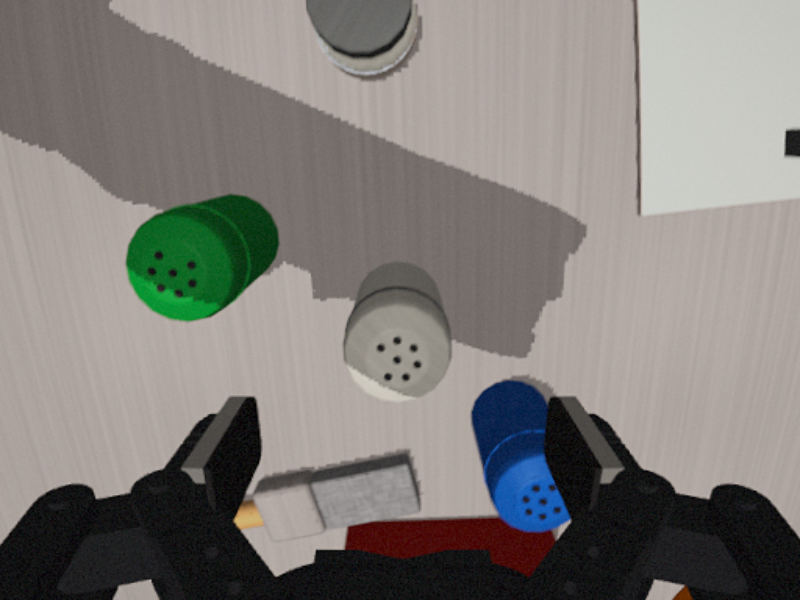

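Run:
```python
from h import *
z=load('w1')
print(atz(z,397/1.5625,360/1.5625,.085), atd(z,397/1.5625,362/1.5625))
P=cloud(z);m=((P[...,2]>.06)&(P[...,2]<.095)).astype(np.uint8);k,l=cv2.connectedComponents(m,connectivity=4)
q=P[l==l[int(360/1.5625),int(400/1.5625)]];print(len(q),q.mean(0),q.min(0),q.max(0))
```

```text
[ 0.4516989 -0.359459   0.085    ] [ 0.45166583 -0.3602906   0.08525223]
4053 [ 0.45233442 -0.35317676  0.0808517 ] [ 0.42705832 -0.38228555  0.06003964] [ 0.47699707 -0.3327439   0.0872903 ]
```

Emit:
arm_command:
  motion:
    - [0,0.05,0.87,0,0,0,1]
    - [0,0,0.87,0,0,0,1]
    - [0,0,0.86,0,0,0,1]
    - [0,0,0,0,0,0,1]
    - [0,0,0,0,0,0,0]
  newtons: 40

```text
clock: 1.65
ee_pos: [0.4506, -0.3596, 0.0468]
ee_rot: [[0.999, -0.051, 0.0], [-0.051, -0.999, -0.002], [0.0, 0.002, -1.0]]
wrist_force: [0.1, -1.0, 0.6]
opening: 0.0732
```

Emit:
arm_command:
  motion:
    - [0,0,0,0,0,0,0]
    - [0,0,0,0,0,0,0]
    - [0,0,0,0,0,0,0]
    - [0,0,0,0,0,0,0]

```text
clock: 2.05
ee_pos: [0.4523, -0.3601, 0.0487]
ee_rot: [[0.999, -0.05, 0.004], [-0.05, -0.999, -0.004], [0.004, 0.004, -1.0]]
wrist_force: [-0.9, 0.9, 7.5]
opening: 0.0487
```

```bash
python3 plan.py -2.8 0 451 -357 150
```

```text
clk 2.05 p [ 452.3 -360.1   48.7] yaw -2.86 tilt [ 0.0038  0.0038 -1.    ] F [-0.9  0.9  7.5] open 48.7
[[-0.01, -0.02, -0.84, 0.01, -0.01, 0, 0], [-0.01, -0.02, -0.85, 0.01, -0.01, 0, 0], [-0.01, -0.03, -0.84, 0.01, -0.01, -0.01, 0]]
```

```bash
python3 plan.py -2.8 0 452 -355 160 638.5 271.7 165
```

```text
clk 2.05 p [ 452.3 -360.1   48.7] yaw -2.86 tilt [ 0.0038  0.0038 -1.    ] F [-0.9  0.9  7.5] open 48.7
[[0, -0.04, -0.93, 0.01, -0.01, 0, 0], [0, -0.04, -0.93, 0.01, -0.01, 0, 0], [-0.01, -0.04, -0.92, 0.01, -0.01, -0.01, 0], [0.24, -0.99, -0.01, 0, 0, 0, 0], [0.24, -0.99, -0.01, 0, 0, 0, 0]]
[[0.24, -0.99, -0.01, 0, 0, 0, 0], [0.24, -0.99, -0.01, 0, 0, 0, 0], [0.24, -0.99, -0.01, 0, 0, 0, 0], [0.25, -0.99, -0.01, 0, 0, 0, 0], [0.24, -0.99, -0.01, 0, 0, 0, 0]]
[[0.25, -0.99, -0.01, 0, 0, 0, 0], [0.24, -0.99, -0.01, 0, 0, 0, 0], [0.25, -0.99, 0, 0, 0, 0, 0], [0.24, -1, -0.01, 0, 0, 0, 0], [0.25, -0.99, 0, 0, 0, 0, 0]]
[[0.24, -1, -0.01, 0, 0, 0, 0], [0.25, -0.99, 0, 0, 0, 0, 0], [0.24, -1, -0.01, 0, 0, 0, 0], [0.25, -0.99, 0, 0, 0, 0, 0]]
```

Emit:
arm_command:
  motion:
    - [0,0,-0.5,0,0,0,0]
    - [0,0,-1,0,0,0,0]
    - [0,0,-1,0,0,0,0]
    - [0.1,-0.5,-0.4,0,0,0,0]
    - [0.24,-0.9,0,0,0,0,0]

```text
clock: 2.55
ee_pos: [0.4682, -0.3072, 0.1664]
ee_rot: [[0.998, -0.055, 0.007], [-0.055, -0.998, -0.007], [0.007, 0.007, -1.0]]
wrist_force: [0.6, 0.5, -2.7]
opening: 0.0485
```

Emit:
arm_command:
  motion:
    - [0.24,-0.99,0,0,0,0,0]
    - [0.24,-0.99,0,0,0,0,0]
    - [0.24,-0.99,0,0,0,0,0]
    - [0.24,-0.99,0,0,0,0,0]
    - [0.24,-0.99,0,0,0,0,0]

```text
clock: 3.05
ee_pos: [0.5256, -0.1066, 0.1632]
ee_rot: [[0.999, -0.05, 0.003], [-0.05, -0.999, -0.002], [0.003, 0.002, -1.0]]
wrist_force: [1.0, -0.1, -1.3]
opening: 0.049
```

Emit:
arm_command:
  motion:
    - [0.24,-0.99,0,0,0,0,0]
    - [0.24,-0.99,0,0,0,0,0]
    - [0.24,-0.99,0,0,0,0,0]
    - [0.24,-0.99,0,0,0,0,0]
    - [0.24,-0.5,0,0,0,0,0]

```text
clock: 3.55
ee_pos: [0.5822, 0.0728, 0.1632]
ee_rot: [[0.999, -0.045, 0.003], [-0.045, -0.999, 0.001], [0.003, -0.001, -1.0]]
wrist_force: [-1.4, 0.0, -1.5]
opening: 0.0488
```

```bash
python3 - <<'E'
from h import *
cap('wrist','w2')
a=cv2.imread('pics/w2.png');cv2.imwrite('pics/w2b.png',cv2.resize(a,(800,600)))
E
python3 plan.py -2.8 0 638.5 271.7 165
```

```text
clk 3.6 p [583.8  75.7 163.5] yaw -2.44 tilt [ 0.0048 -0.0035 -1.    ] F [ 1.7  4.5 -0.5] open 48.8
[[0.23, -0.99, 0, 0, -0.01, 0.01, 0], [0.23, -0.99, 0, -0.01, -0.01, 0.01, 0], [0.23, -0.99, -0.01, 0, 0, 0.01, 0], [0.23, -0.99, -0.01, -0.01, -0.01, 0.01, 0], [0.22, -1, 0, 0, 0, 0.01, 0]]
```

View pics/w2b.png

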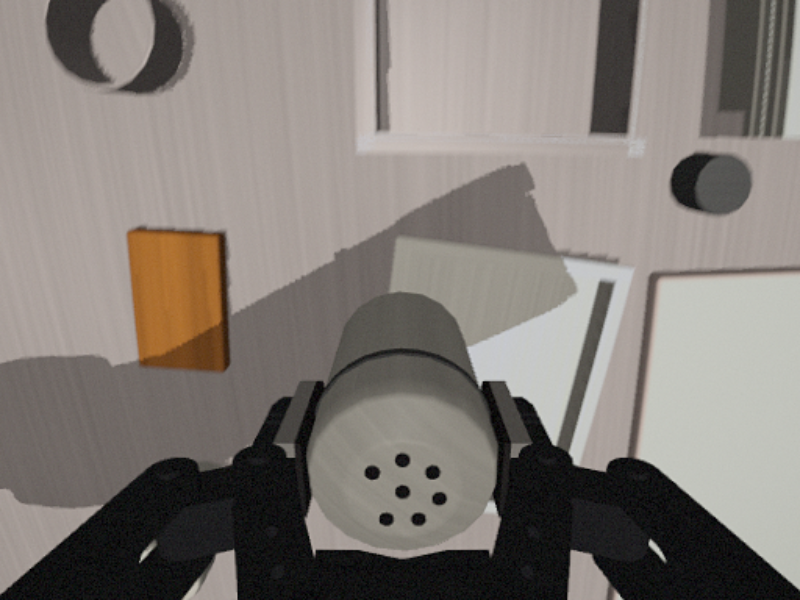

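The shaker is held upright between the pads, with its top at (403,470). Next I'll take it over the pan.

Emit:
arm_command:
  motion:
    - [0.23,-0.99,0,0,0,0,0]
    - [0.23,-0.99,0,0,0,0,0]
    - [0.23,-0.99,0,0,0,0,0]
    - [0.23,-0.99,0,0,0,0,0]
    - [0.22,-0.9,0,0,0,0,0]

```text
clock: 4.1
ee_pos: [0.6374, 0.2614, 0.1627]
ee_rot: [[0.999, -0.049, 0.002], [-0.049, -0.999, -0.001], [0.002, 0.001, -1.0]]
wrist_force: [-0.1, 0.4, -1.0]
opening: 0.0489
```

Emit:
arm_command:
  motion:
    - [0,0,0,0,0,0,0]
    - [0,0,0,0,0,0,0]

```text
clock: 4.3
ee_pos: [0.6368, 0.2604, 0.1621]
ee_rot: [[0.999, -0.048, 0.001], [-0.048, -0.999, -0.002], [0.001, 0.001, -1.0]]
wrist_force: [0.2, -0.7, -1.8]
opening: 0.0487
```

```bash
python3 plan.py -2.8 0 638.5 271.7 52
```

```text
clk 4.3 p [636.8 260.4 162.1] yaw -2.74 tilt [ 0.0014  0.0015 -1.    ] F [ 0.2 -0.7 -1.8] open 48.7
[[0.01, -0.1, 0.92, 0, 0, 0, 0], [0.01, -0.09, 0.92, 0.01, -0.01, 0, 0], [0.01, -0.1, 0.91, 0, 0, 0.01, 0]]
```

Emit:
arm_command:
  motion:
    - [0,-0.1,0.9,0,0,0,0]
    - [0,-0.1,0.9,0,0,0,0]
    - [0,-0.1,0.8,0,0,0,0]
    - [0,0,0.1,0,0,0,0]
    - [0,0,0,0,0,0,0]

```text
clock: 4.8
ee_pos: [0.6377, 0.2694, 0.0534]
ee_rot: [[0.999, -0.051, 0.0], [-0.051, -0.999, -0.003], [0.0, 0.003, -1.0]]
wrist_force: [0.3, -0.3, -2.0]
opening: 0.0487
```

Emit:
arm_command:
  motion:
    - [0,0,0.03,0,0,0,0]
    - [0,0,0,0,0,0,0]

```text
clock: 5.0
ee_pos: [0.6384, 0.271, 0.0537]
ee_rot: [[0.999, -0.05, 0.003], [-0.05, -0.999, -0.001], [0.003, 0.001, -1.0]]
wrist_force: [-0.3, 0.1, -1.7]
opening: 0.0488
```

Emit:
arm_command:
  motion:
    - [0,0,0.04,0,0,0,0]
    - [0,0,0,0,0,0,0]

```text
clock: 5.2
ee_pos: [0.638, 0.2714, 0.0514]
ee_rot: [[0.999, -0.049, 0.002], [-0.049, -0.999, -0.001], [0.002, 0.001, -1.0]]
wrist_force: [0.1, -0.5, -0.9]
opening: 0.0489
```

Emit:
arm_command:
  motion:
    - [0,0,0.04,0,0,0,0]
    - [0,0,0,0,0,0,0]

```text
clock: 5.4
ee_pos: [0.6381, 0.2716, 0.0512]
ee_rot: [[0.999, -0.049, 0.002], [-0.049, -0.999, -0.002], [0.002, 0.002, -1.0]]
wrist_force: [-3.3, -2.8, 11.2]
opening: 0.0486
```

Emit:
arm_command:
  motion:
    - [0,0,0,0,0,0,0.8]
    - [0,0,0,0,0,0,0.8]
    - [0,0,0,0,0,0,0.8]
    - [0,0,-0.5,0,0,0,0.8]
    - [0,0,-1,0,0,0,0.8]

```text
clock: 5.9
ee_pos: [0.6356, 0.2705, 0.1077]
ee_rot: [[0.999, -0.049, -0.004], [-0.049, -0.999, -0.004], [-0.004, 0.004, -1.0]]
wrist_force: [0.2, 0.6, 1.0]
opening: 0.0682
```

```bash
python3 plan.py -2.8 1 637 270 150 431.5 -78 150
```

```text
clk 5.9 p [635.6 270.5 107.7] yaw -2.81 tilt [-0.0041  0.0044 -1.    ] F [0.2 0.6 1. ] open 68.2
[[0.02, 0.01, -0.53, 0.02, 0.01, 0, 1], [0.01, 0, -0.53, 0.01, 0.02, 0, 1], [-0.52, 0.99, 0, 0, 0, 0, 1], [-0.52, 0.99, 0, 0, 0, 0, 1], [-0.52, 1, 0, 0, 0, 0, 1]]
[[-0.52, 0.99, 0, 0, 0, 0, 1], [-0.52, 1, 0, 0, 0, 0, 1], [-0.53, 0.99, 0, 0, 0, 0, 1], [-0.52, 1, 0, 0, 0, 0, 1], [-0.53, 0.99, 0, 0, 0, 0, 1]]
[[-0.52, 1, 0, 0, 0, 0, 1]]
```

Emit:
arm_command:
  motion:
    - [0,0,-0.6,0,0,0,1]
    - [0,0,-0.5,0,0,0,1]
    - [-0.52,1,0,0,0,0,1]
    - [-0.52,1,0,0,0,0,1]
    - [-0.52,1,0,0,0,0,1]

```text
clock: 6.4
ee_pos: [0.569, 0.1539, 0.155]
ee_rot: [[0.999, -0.049, 0.003], [-0.049, -0.999, -0.001], [0.003, 0.001, -1.0]]
wrist_force: [0.4, -1.0, 0.2]
opening: 0.0856
```

Emit:
arm_command:
  motion:
    - [-0.52,1,0,0,0,0,1]
    - [-0.52,1,0,0,0,0,1]
    - [-0.52,1,0,0,0,0,1]
    - [-0.52,1,0,0,0,0,1]
    - [-0.52,0.8,0,0,0,0,1]

```text
clock: 6.9
ee_pos: [0.4555, -0.034, 0.1549]
ee_rot: [[0.999, -0.051, 0.003], [-0.051, -0.999, -0.003], [0.003, 0.003, -1.0]]
wrist_force: [0.5, -0.2, 0.4]
opening: 0.0851
```

Emit:
arm_command:
  motion:
    - [-0.52,0.8,0,0,0,0,1]
    - [0,0,0,0,0,0,1]
    - [0,0,0,0,0,0,1]

```text
clock: 7.2
ee_pos: [0.4342, -0.0633, 0.1547]
ee_rot: [[0.999, -0.051, 0.003], [-0.051, -0.999, -0.002], [0.003, 0.002, -1.0]]
wrist_force: [-0.0, -0.4, 0.1]
opening: 0.0856
```

```bash
python3 - <<'E'
from h import *
cap('wrist','w3')
a=cv2.imread('pics/w3.png');cv2.imwrite('pics/w3b.png',cv2.resize(a,(800,600)))
E
python3 plan.py -2.8 1 431.5 -78 47
```

```text
clk 7.25 p [434.8 -62.3 154.7] yaw -2.82 tilt [ 0.0035  0.0015 -1.    ] F [ 0.3  0.2 -0.5] open 85.8
[[-0.02, 0.13, 0.9, 0, -0.01, 0, 1], [-0.02, 0.13, 0.9, 0.01, -0.01, 0, 1], [-0.03, 0.13, 0.89, 0, -0.01, 0, 1]]
```

View pics/w3b.png

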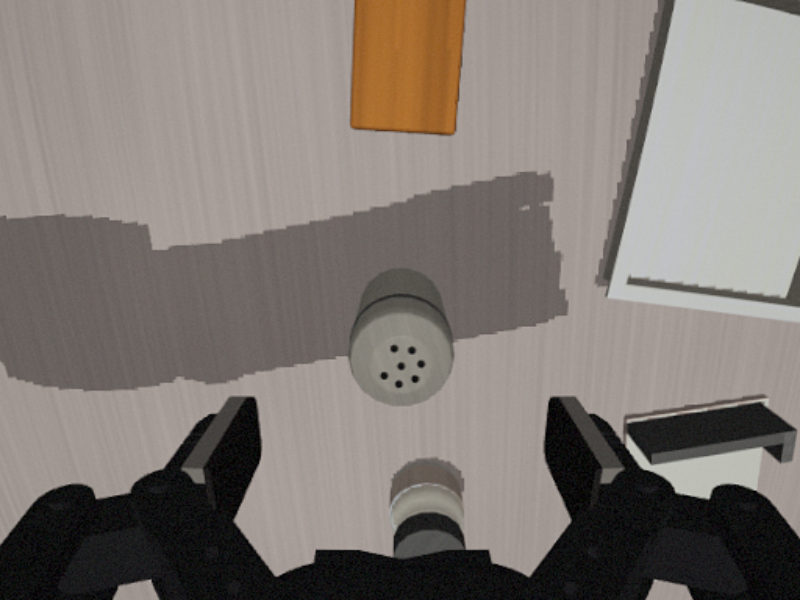

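```bash
python3 - <<'E'
from h import *
z=load('w3')
print(atz(z,401/1.5625,366/1.5625,.085), atd(z,401/1.5625,367/1.5625))
# tray / rack bits
P=cloud(z)
E
python3 plan.py -2.8 1 434 -72 48
```

```text
[ 0.43296831 -0.07811886  0.085     ] [ 0.43296015 -0.07823427  0.0858093 ]
clk 7.25 p [434.8 -62.3 154.7] yaw -2.82 tilt [ 0.0035  0.0015 -1.    ] F [ 0.3  0.2 -0.5] open 85.8
[[-0.01, 0.08, 0.89, 0, -0.01, 0, 1], [0, 0.08, 0.89, 0.01, -0.01, 0, 1], [0, 0.08, 0.89, 0, -0.01, 0, 1]]
```

Emit:
arm_command:
  motion:
    - [-0.03,0.39,0.9,0,0,0,1]
    - [0,0,0.9,0,0,0,1]
    - [0,0,0.88,0,0,0,1]
    - [0,0,0,0,0,0,1]
    - [0,0,0,0,0,0,0]

```text
clock: 7.75
ee_pos: [0.4326, -0.0771, 0.0469]
ee_rot: [[0.999, -0.047, 0.001], [-0.047, -0.999, -0.001], [0.001, 0.001, -1.0]]
wrist_force: [0.0, -0.9, 1.0]
opening: 0.073
```

Emit:
arm_command:
  motion:
    - [0,0,0,0,0,0,0]
    - [0,0,0,0,0,0,0]
    - [0,0,0,0,0,0,0]
    - [0,0,0,0,0,0,0]

```text
clock: 8.15
ee_pos: [0.4336, -0.0782, 0.0484]
ee_rot: [[0.999, -0.049, 0.005], [-0.049, -0.999, -0.002], [0.005, 0.002, -1.0]]
wrist_force: [-1.5, 1.7, 6.5]
opening: 0.0488
```

Emit:
arm_command:
  motion:
    - [0,0,-0.5,0,0,0,0]
    - [0,0,-0.9,0,0,0,0]
    - [0,0,-0.9,0,0,0,0]
    - [0,0,-0.6,0,0,0,0]
    - [0,0,0,0,0,0,0]

```text
clock: 8.65
ee_pos: [0.4345, -0.0786, 0.1666]
ee_rot: [[0.999, -0.05, 0.009], [-0.05, -0.999, -0.004], [0.01, 0.003, -1.0]]
wrist_force: [0.3, -0.1, -0.8]
opening: 0.0492
```

```bash
python3 plan.py -2.8 0 634.7 195.7 165
```

```text
clk 8.65 p [434.5 -78.6 166.6] yaw -2.85 tilt [ 0.0096  0.0031 -0.9999] F [ 0.3 -0.1 -0.8] open 49.2
[[0.58, -0.89, 0.01, 0, -0.01, 0, 0], [0.58, -0.89, 0.01, 0, -0.01, 0, 0], [0.58, -0.89, 0.01, 0, -0.01, 0, 0], [0.58, -0.89, 0, 0, -0.01, 0, 0], [0.58, -0.88, 0, 0.01, -0.01, 0, 0]]
[[0.59, -0.89, 0.01, 0, -0.01, 0, 0], [0.58, -0.88, 0, 0.01, 0, 0, 0], [0.59, -0.89, 0.01, 0, -0.01, -0.01, 0]]
```

Emit:
arm_command:
  motion:
    - [0.58,-0.89,0,0,0,0,0]
    - [0.58,-0.89,0,0,0,0,0]
    - [0.58,-0.89,0,0,0,0,0]
    - [0.58,-0.89,0,0,0,0,0]
    - [0.58,-0.89,0,0,0,0,0]

```text
clock: 9.15
ee_pos: [0.5568, 0.0952, 0.162]
ee_rot: [[0.999, -0.049, 0.001], [-0.049, -0.999, -0.002], [0.001, 0.002, -1.0]]
wrist_force: [1.0, -0.4, -1.5]
opening: 0.0488
```

Emit:
arm_command:
  motion:
    - [0.58,-0.89,0,0,0,0,0]
    - [0.58,-0.88,0,0,0,0,0]
    - [0.58,-0.88,0,0,0,0,0]
    - [0,0,0,0,0,0,0]
    - [0,0,0,0,0,0,0]

```text
clock: 9.65
ee_pos: [0.6306, 0.1974, 0.1613]
ee_rot: [[0.999, -0.048, -0.0], [-0.048, -0.999, -0.002], [0.0, 0.002, -1.0]]
wrist_force: [-0.3, -1.0, -1.3]
opening: 0.0492
```

```bash
python3 plan.py -2.8 0 634.7 195.7 52;python3 - <<'E'
from h import *
cap('wrist','w4')
a=cv2.imread('pics/w4.png');cv2.imwrite('pics/w4b.png',cv2.resize(a,(800,600)))
E
```

```text
clk 9.65 p [630.6 197.4 161.3] yaw -2.73 tilt [ 1.0e-04  1.7e-03 -1.0e+00] F [-0.3 -1.  -1.3] open 49.2
[[0.04, 0.01, 0.91, 0, 0, 0, 0], [0.03, 0.01, 0.91, 0.01, 0, 0, 0], [0.04, 0.01, 0.91, 0, 0, 0.01, 0]]
```

View pics/w4b.png

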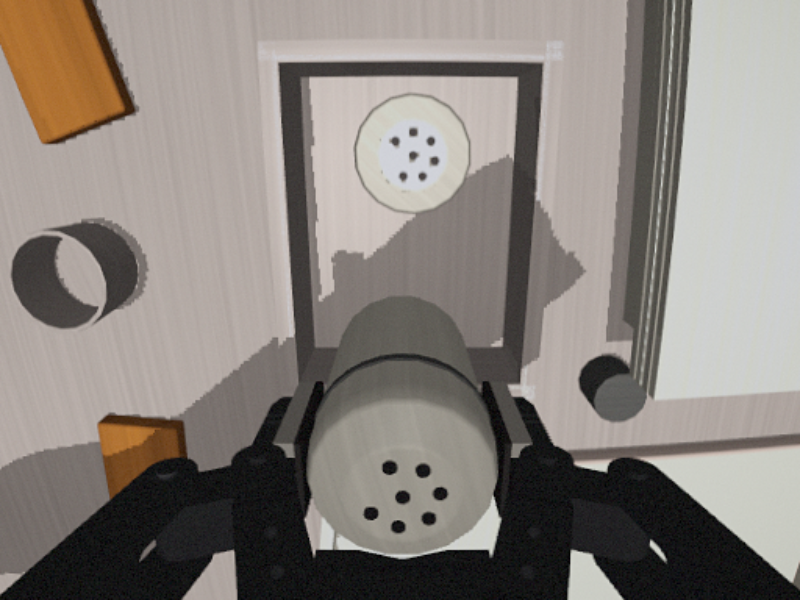

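The first shaker stands upright in the pan, with its top at (413,153). I'll lower the second.

Emit:
arm_command:
  motion:
    - [0.1,0.04,0.9,0,0,0,0]
    - [0,0,0.9,0,0,0,0]
    - [0,0,0.8,0,0,0,0]
    - [0,0,0.08,0,0,0,0]
    - [0,0,0,0,0,0,0]

```text
clock: 10.2
ee_pos: [0.6347, 0.1931, 0.0551]
ee_rot: [[0.999, -0.05, -0.0], [-0.05, -0.999, -0.003], [0.0, 0.003, -1.0]]
wrist_force: [0.2, 0.5, 0.4]
opening: 0.0492
```

Emit:
arm_command:
  motion:
    - [0,0,0.04,0,0,0,0]
    - [0,0,0,0,0,0,0]

```text
clock: 10.4
ee_pos: [0.6359, 0.1944, 0.055]
ee_rot: [[0.999, -0.05, 0.003], [-0.05, -0.999, -0.001], [0.003, 0.001, -1.0]]
wrist_force: [0.2, -0.5, -0.4]
opening: 0.0492
```

Emit:
arm_command:
  motion:
    - [0,0,0.05,0,0,0,0]
    - [0,0,0,0,0,0,0]

```text
clock: 10.6
ee_pos: [0.6353, 0.1944, 0.0519]
ee_rot: [[0.999, -0.049, 0.002], [-0.049, -0.999, -0.002], [0.002, 0.001, -1.0]]
wrist_force: [0.0, -0.4, -0.5]
opening: 0.0489
```

Emit:
arm_command:
  motion:
    - [0,0,0.04,0,0,0,0]
    - [0,0,0,0,0,0,0]

```text
clock: 10.8
ee_pos: [0.6355, 0.1946, 0.0511]
ee_rot: [[0.999, -0.049, 0.002], [-0.049, -0.999, -0.002], [0.002, 0.001, -1.0]]
wrist_force: [-2.3, -0.7, 7.6]
opening: 0.049
```

Emit:
arm_command:
  motion:
    - [0,0,0,0,0,0,0.8]
    - [0,0,0,0,0,0,0.8]
    - [0,0,0,0,0,0,0.8]
    - [0,0,-0.5,0,0,0,0.8]
    - [0,0,-1,0,0,0,0.8]

```text
clock: 11.3
ee_pos: [0.6327, 0.1934, 0.1071]
ee_rot: [[0.999, -0.049, -0.005], [-0.049, -0.999, -0.004], [-0.005, 0.004, -1.0]]
wrist_force: [0.7, 0.1, 0.3]
opening: 0.0684
```

```bash
python3 - <<'E'
from h import *
z=load('w4');print(atz(z,59/1.5625,278/1.5625,.04))
z=load('top0');print(atz(z,120+421/6,115+561/6,.04))
P=cloud(load('w4'));q=P[(P[...,2]>.03)&(P[...,2]<.045)&(P[...,0]<.49)];print(q.min(0),q.max(0),cv2.minEnclosingCircle((q[:,:2]*1000).astype(np.float32)))
E
python3 plan.py -9.5 1 635 195 130 448 228 130
```

```text
[0.44234043 0.21937285 0.04      ]
[0.43643571 0.21176779 0.04      ]
[0.40900985 0.18755865 0.03001302] [0.46969578 0.24688685 0.04120037] ((439.2087707519531, 216.74978637695312), 30.495803833007812)
clk 11.3 p [632.7 193.4 107.1] yaw -2.81 tilt [-0.005   0.0041 -1.    ] F [0.7 0.1 0.3] open 68.4
[[0.05, -0.04, -0.57, 0.03, 0.03, 0.84, 1], [-0.95, -0.01, 0, 0, 0, 0, 1], [-0.95, -0.01, 0, 0, 0, 0, 1], [-0.95, -0.01, 0, 0, 0, 0, 1], [-0.95, -0.01, 0, 0, 0, 0, 1]]
[[-0.94, 0, 0, 0, 0, 0, 1]]
```

```bash
python3 plan.py -9.5 1 635 195 150 439 217 120
```

```text
clk 11.3 p [632.7 193.4 107.1] yaw -2.81 tilt [-0.005   0.0041 -1.    ] F [0.7 0.1 0.3] open 68.4
[[0.03, -0.02, -0.54, 0.02, 0.02, 0.42, 1], [0.02, -0.02, -0.53, 0.01, 0.01, 0.42, 1], [-0.98, 0.05, 0.15, 0, 0, 0, 1], [-0.99, 0.05, 0.15, 0, 0, 0, 1], [-0.98, 0.06, 0.15, 0, 0, 0, 1]]
[[-0.99, 0.05, 0.15, 0, 0, 0, 1], [-0.98, 0.06, 0.15, 0, 0, 0, 1]]
```

Emit:
arm_command:
  motion:
    - [0,0,-0.54,0,0,0.42,1]
    - [0,0,-0.53,0,0,0.42,1]
    - [-0.98,0.05,0.15,0,0,0,1]
    - [-0.99,0.05,0.15,0,0,0,1]
    - [-0.98,0.06,0.15,0,0,0,1]

```text
clock: 11.8
ee_pos: [0.5163, 0.2079, 0.1344]
ee_rot: [[0.986, -0.166, 0.002], [-0.166, -0.986, -0.001], [0.002, 0.001, -1.0]]
wrist_force: [0.6, 1.7, -0.3]
opening: 0.0854
```

Emit:
arm_command:
  motion:
    - [-0.99,0.05,0.15,0,0,0,1]
    - [-0.98,0.06,0.15,0,0,0,1]
    - [0,0,0,0,0,0,1]
    - [0,0,0,0,0,0,1]

```text
clock: 12.2
ee_pos: [0.439, 0.2167, 0.1225]
ee_rot: [[0.986, -0.165, 0.001], [-0.165, -0.986, -0.002], [0.002, 0.001, -1.0]]
wrist_force: [0.3, 0.5, 0.4]
opening: 0.0856
```

```bash
python3 - <<'E'
from h import *
cap('wrist','w5')
a=cv2.imread('pics/w5.png');cv2.imwrite('pics/w5b.png',cv2.resize(a,(800,600)))
P=cloud(load('w5'));m=(P[...,2]>.033)&(P[...,2]<.045)&(P[...,0]<.49)&(abs(P[...,1]-.217)<.05);m[300:]=0
q=P[m];print(q.min(0),q.max(0),cv2.minEnclosingCircle((q[:,:2]*1000).astype(np.float32)))
E
python3 plan.py -9.5 1 439 217 15
```

```text
[0.40936449 0.18758236 0.03301837] [0.46852615 0.24693112 0.04165618] ((439.0742492675781, 217.1868438720703), 29.89272689819336)
clk 12.25 p [440.2 216.7 122.7] yaw -9.55 tilt [ 2.7e-03  7.0e-04 -1.0e+00] F [ 1.   0.1 -0.2] open 85.6
[[-0.01, 0, 0.9, 0, -0.01, 0, 1], [-0.01, 0, 0.9, 0, 0, 0, 1], [-0.02, 0, 0.89, 0, -0.01, -0.01, 1]]
```

View pics/w5b.png

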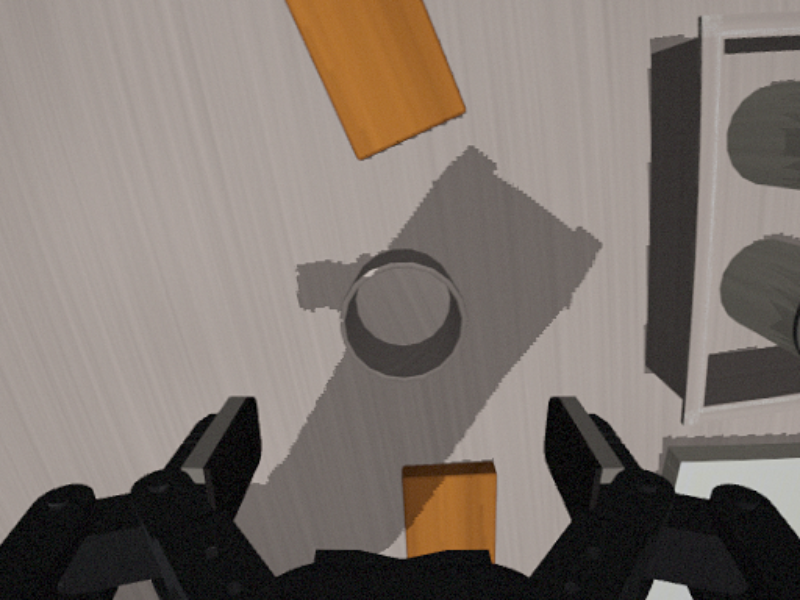

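The cup's rim is centred at (403,320) with the fingers either side. I'll descend onto it.

Emit:
arm_command:
  motion:
    - [0,0,0.9,0,0,0,1]
    - [0,0,0.9,0,0,0,1]
    - [0,0,0.86,0,0,0,1]
    - [0,0,0,0,0,0,1]
    - [0,0,0,0,0,0,1]
  newtons: 30

```text
clock: 12.75
ee_pos: [0.4403, 0.2164, 0.0162]
ee_rot: [[0.986, -0.167, 0.001], [-0.167, -0.986, -0.002], [0.002, 0.001, -1.0]]
wrist_force: [0.2, 0.8, -0.1]
opening: 0.0854
```

Emit:
arm_command:
  motion:
    - [0,0,0,0,0,0,0]
    - [0,0,0,0,0,0,0]
    - [0,0,0,0,0,0,0]
    - [0,0,0,0,0,0,0]

```text
clock: 13.15
ee_pos: [0.4409, 0.2169, 0.0181]
ee_rot: [[0.986, -0.167, 0.004], [-0.167, -0.986, -0.0], [0.004, -0.001, -1.0]]
wrist_force: [-1.3, -1.3, 8.9]
opening: 0.059
```

Emit:
arm_command:
  motion:
    - [0,0,-0.4,0,0,0,0]
    - [0,0,-0.9,0,0,0,0]
    - [0,0,-0.9,0,0,0,0]
    - [0,0,0,0,0,0,0]

```text
clock: 13.55
ee_pos: [0.4425, 0.2182, 0.1091]
ee_rot: [[0.986, -0.166, 0.01], [-0.166, -0.986, 0.003], [0.009, -0.004, -1.0]]
wrist_force: [0.2, -0.0, -0.2]
opening: 0.0584
```

```bash
python3 plan.py -9.5 0 631.5 3.8 105
python3 - <<'E'
from h import *
cap('wrist','w6')
a=cv2.imread('pics/w6.png');cv2.imwrite('pics/w6b.png',cv2.resize(a,(800,600)))
E
```

```text
clk 13.55 p [442.5 218.2 109.1] yaw -9.58 tilt [ 0.0093 -0.0043 -0.9999] F [ 0.2 -0.  -0.2] open 58.4
[[0.92, 0.75, 0.02, -0.01, -0.01, 0, 0], [0.93, 0.75, 0.02, 0, -0.01, 0, 0], [0.92, 0.75, 0.02, -0.01, -0.01, 0, 0], [0.93, 0.75, 0.02, 0, -0.01, 0, 0], [0.92, 0.75, 0.02, -0.01, -0.01, -0.01, 0]]
[[0.93, 0.75, 0.02, 0, -0.02, 0, 0]]
```

View pics/w6b.png

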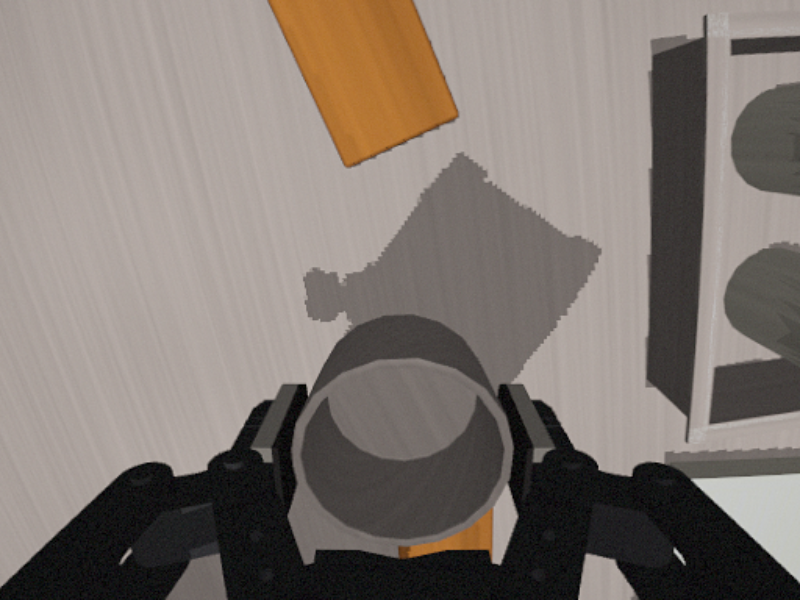

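Emit:
arm_command:
  motion:
    - [0.92,0.75,0,0,0,0,0]
    - [0.93,0.75,0,0,0,0,0]
    - [0.92,0.75,0,0,0,0,0]
    - [0.93,0.75,0,0,0,0,0]
    - [0.92,0.75,0,0,0,0,0]

```text
clock: 14.1
ee_pos: [0.5972, 0.0359, 0.1038]
ee_rot: [[0.986, -0.166, 0.0], [-0.166, -0.986, -0.002], [0.001, 0.002, -1.0]]
wrist_force: [-0.2, 0.5, -0.0]
opening: 0.0589
```

Emit:
arm_command:
  motion:
    - [0.93,0.75,0,0,0,0,0]
    - [0,0,0,0,0,0,0]
    - [0,0,0,0,0,0,0]

```text
clock: 14.4
ee_pos: [0.628, 0.0006, 0.1035]
ee_rot: [[0.986, -0.169, -0.0], [-0.169, -0.986, -0.002], [0.0, 0.002, -1.0]]
wrist_force: [-0.2, 0.1, -0.1]
opening: 0.0585
```

```bash
python3 plan.py -9.5 0 631.5 3.8 25
```

```text
clk 14.4 p [6.280e+02 6.000e-01 1.035e+02] yaw -9.71 tilt [ 2.0e-04  1.9e-03 -1.0e+00] F [-0.2  0.1 -0.1] open 58.5
[[0.04, -0.05, 0.98, 0.01, 0, -0.01, 0], [0.03, -0.05, 0.98, 0, 0, -0.02, 0]]
```

Emit:
arm_command:
  motion:
    - [0.05,-0.05,0.98,0,0,0,0]
    - [0.05,-0.05,0.94,0,0,0,0]
    - [0,0,0,0,0,0,0]
    - [0,0,0.05,0,0,0,0]
    - [0,0,0,0,0,0,0]

```text
clock: 14.9
ee_pos: [0.6334, 0.0061, 0.0271]
ee_rot: [[0.986, -0.165, 0.002], [-0.165, -0.986, -0.001], [0.003, 0.001, -1.0]]
wrist_force: [1.0, -0.5, -0.7]
opening: 0.0592
```

Emit:
arm_command:
  motion:
    - [0,0,0.05,0,0,0,0]
    - [0,0,0,0,0,0,0]

```text
clock: 15.1
ee_pos: [0.6335, 0.0053, 0.0248]
ee_rot: [[0.986, -0.166, 0.003], [-0.166, -0.986, -0.002], [0.003, 0.001, -1.0]]
wrist_force: [0.0, 0.3, -0.3]
opening: 0.0586
```

Emit:
arm_command:
  motion:
    - [0,0,0.03,0,0,0,0]
    - [0,0,0,0,0,0,0]

```text
clock: 15.3
ee_pos: [0.6331, 0.0051, 0.0228]
ee_rot: [[0.986, -0.166, 0.001], [-0.166, -0.986, -0.002], [0.002, 0.001, -1.0]]
wrist_force: [0.8, 0.3, -0.6]
opening: 0.0586
```

Emit:
arm_command:
  motion:
    - [0,0,0.04,0,0,0,0]
    - [0,0,0,0,0,0,0]

```text
clock: 15.5
ee_pos: [0.6332, 0.0052, 0.0211]
ee_rot: [[0.986, -0.166, 0.002], [-0.166, -0.986, -0.002], [0.002, 0.001, -1.0]]
wrist_force: [1.4, -0.5, 1.1]
opening: 0.0585
```

Emit:
arm_command:
  motion:
    - [0,0,0.03,0,0,0,0]
    - [0,0,0,0,0,0,0]

```text
clock: 15.7
ee_pos: [0.6333, 0.0052, 0.0209]
ee_rot: [[0.986, -0.166, 0.001], [-0.166, -0.986, -0.002], [0.002, 0.002, -1.0]]
wrist_force: [-2.2, -0.5, 10.9]
opening: 0.059
```

Emit:
arm_command:
  motion:
    - [0,0,0,0,0,0,0.82]
    - [0,0,0,0,0,0,0.82]
    - [0,0,0,0,0,0,0.82]
    - [0,0,-0.5,0,0,0,0.82]
    - [0,0,-1,0,0,0,0.82]

```text
clock: 16.2
ee_pos: [0.6302, 0.0052, 0.0772]
ee_rot: [[0.986, -0.166, -0.005], [-0.166, -0.986, -0.002], [-0.005, 0.003, -1.0]]
wrist_force: [1.0, -0.2, -0.6]
opening: 0.07
```

```bash
python3 plan.py 14.7 1 633 5 150 441.8 345.5 150
```

```text
clk 16.2 p [630.2   5.2  77.2] yaw -9.53 tilt [-0.0051  0.0027 -1.    ] F [ 1.  -0.2 -0.6] open 70.0
[[0.02, 0, -0.45, 0, 0.01, -0.76, 1], [0.01, 0, -0.46, 0, 0.01, -0.76, 1], [0.02, 0, -0.45, 0.01, 0.01, -0.75, 1], [0.01, 0.01, -0.46, 0, 0.01, -0.76, 1], [-0.25, -0.95, 0, 0, 0, 0, 1]]
[[-0.25, -0.94, 0, 0, 0, 0, 1], [-0.24, -0.95, 0, 0, 0, 0, 1], [-0.25, -0.94, 0, 0, 0, 0, 1], [-0.24, -0.95, 0, 0, 0, 0, 1], [-0.25, -0.94, 0, 0, 0, 0, 1]]
[[-0.24, -0.95, 0, 0, 0, 0, 1], [-0.25, -0.94, 0, 0, 0, 0, 1], [-0.24, -0.95, 0, 0, 0, 0, 1], [-0.25, -0.94, 0, 0, 0, 0, 1]]
```

Emit:
arm_command:
  motion:
    - [0,0,-0.7,0,0,-0.76,1]
    - [0,0,-0.7,0,0,-0.76,1]
    - [0,0,-0.42,0,0,-0.75,1]
    - [0,0,0,0,0,-0.76,1]
    - [-0.25,-0.95,0,0,0,0,1]

```text
clock: 16.7
ee_pos: [0.6161, 0.0335, 0.1527]
ee_rot: [[0.969, 0.248, 0.004], [0.248, -0.969, -0.005], [0.003, 0.006, -1.0]]
wrist_force: [0.2, 0.8, -0.3]
opening: 0.0853
```

Emit:
arm_command:
  motion:
    - [-0.25,-0.95,0,0,0,0,1]
    - [-0.24,-0.95,0,0,0,0,1]
    - [-0.25,-0.95,0,0,0,0,1]
    - [-0.24,-0.95,0,0,0,0,1]
    - [-0.25,-0.95,0,0,0,0,1]

```text
clock: 17.2
ee_pos: [0.5169, 0.2122, 0.152]
ee_rot: [[0.967, 0.253, 0.001], [0.253, -0.967, -0.002], [0.001, 0.002, -1.0]]
wrist_force: [-0.2, 0.5, -0.1]
opening: 0.0856
```

Emit:
arm_command:
  motion:
    - [-0.25,-0.95,0,0,0,0,1]
    - [-0.24,-0.95,0,0,0,0,1]
    - [-0.25,-0.95,0,0,0,0,1]
    - [-0.24,-0.95,0,0,0,0,1]
    - [0,0,0,0,0,0,1]

```text
clock: 17.7
ee_pos: [0.4369, 0.3545, 0.1523]
ee_rot: [[0.965, 0.262, -0.0], [0.262, -0.965, 0.003], [0.0, -0.003, -1.0]]
wrist_force: [0.7, 0.3, -0.2]
opening: 0.085
```

Emit:
arm_command:
  motion:
    - [0,0,0,0,0,0,1]
    - [0,0,0,0,0,0,1]

```text
clock: 17.9
ee_pos: [0.442, 0.3468, 0.1515]
ee_rot: [[0.968, 0.252, 0.001], [0.252, -0.968, -0.003], [0.001, 0.003, -1.0]]
wrist_force: [-0.5, -0.4, -0.9]
opening: 0.0853
```

```bash
python3 - <<'E'
from h import *
cap('wrist','w7');cap('top','top7')
a=cv2.imread('pics/w7.png');cv2.imwrite('pics/w7b.png',cv2.resize(a,(800,600)))
a=cv2.imread('pics/top7.png')[100:230,120:350];cv2.imwrite('pics/top7b.png',cv2.resize(a,None,fx=3.4,fy=3.4,interpolation=cv2.INTER_CUBIC))
P=cloud(load('w7'));m=(P[...,2]>.007)&(P[...,2]<.02)&(abs(P[...,0]-.44)<.09)&(abs(P[...,1]-.355)<.09);m[240:]=0
k,l,st,_=cv2.connectedComponentsWithStats(m.astype(np.uint8));i=1+np.argmax(st[1:,4])
q=P[l==i];print(len(q),np.median(q[:,2]),q.mean(0),cv2.minAreaRect((q[:,:2]*1000).astype(np.float32)))
E
python3 plan.py 14.7 1 441.8 355.5 30
```

```text
8357 0.013802903796933991 [0.44098488 0.36060843 0.01378495] ((442.09259033203125, 356.82421875), (56.2828254699707, 119.13505554199219), 14.582120895385742)
clk 18.0 p [442.3 346.6 151.5] yaw 14.56 tilt [ 7.0e-04  2.7e-03 -1.0e+00] F [ 0.8 -0.  -0.3] open 85.5
[[0.01, -0.06, 0.76, 0, 0, 0, 1], [0.01, -0.06, 0.76, 0.01, 0, -0.01, 1], [0.01, -0.05, 0.76, 0, 0, 0, 1], [0.01, -0.05, 0.76, 0.01, 0, -0.01, 1]]
```

View pics/w7b.png

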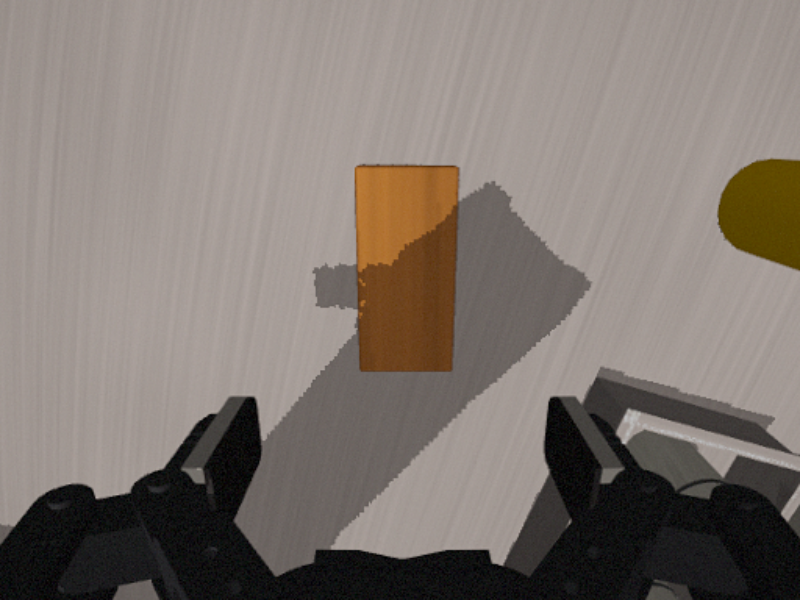

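View pics/top7b.png

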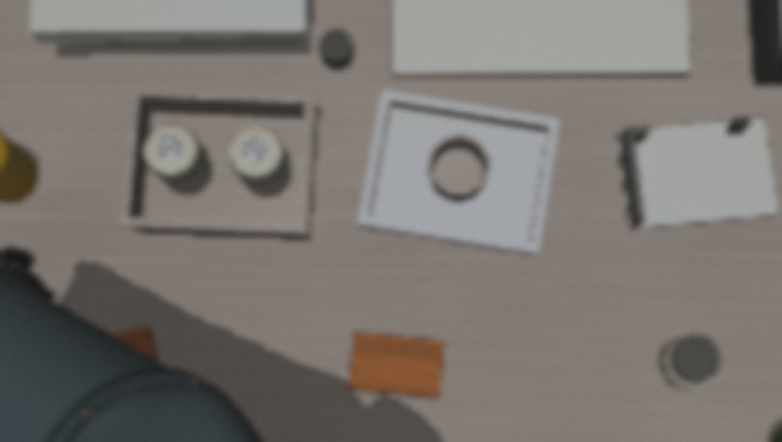

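Both shakers, (172,152) and (257,155), and the cup at (458,168) sit upright in their places. The long board is centred under the gripper.

Emit:
arm_command:
  motion:
    - [0.06,-0.24,0.9,0,0,0,1]
    - [0,0,0.9,0,0,0,1]
    - [0,0,0.9,0,0,0,1]
    - [0,0,0.7,0,0,0,1]
    - [0,0,0,0,0,0,1]
  newtons: 40

```text
clock: 18.5
ee_pos: [0.4399, 0.3546, 0.0123]
ee_rot: [[0.968, 0.252, -0.004], [0.252, -0.968, -0.007], [-0.005, 0.005, -1.0]]
wrist_force: [0.6, -0.2, -0.7]
opening: 0.0853
```

Emit:
arm_command:
  motion:
    - [0,0,0.12,0,0,0,1]
    - [0,0,0,0,0,0,1]
    - [0,0,0,0,0,0,1]

```text
clock: 18.8
ee_pos: [0.4424, 0.3583, 0.0124]
ee_rot: [[0.967, 0.253, 0.003], [0.253, -0.967, -0.0], [0.003, 0.001, -1.0]]
wrist_force: [0.2, -0.1, -0.2]
opening: 0.0852
```

```bash
python3 plan.py 14.6 1 442 356.5 10;python3 - <<'E'
from h import *
cap('wrist','w8')
a=cv2.imread('pics/w8.png');cv2.imwrite('pics/w8b.png',cv2.resize(a,(800,600)))
E
```

```text
clk 18.8 p [442.4 358.3  12.4] yaw 14.66 tilt [ 3.e-03  9.e-04 -1.e+00] F [ 0.2 -0.1 -0.2] open 85.2
[[-0.02, 0.04, 0.06, 0.01, -0.02, 0.01, 1]]
```

View pics/w8b.png

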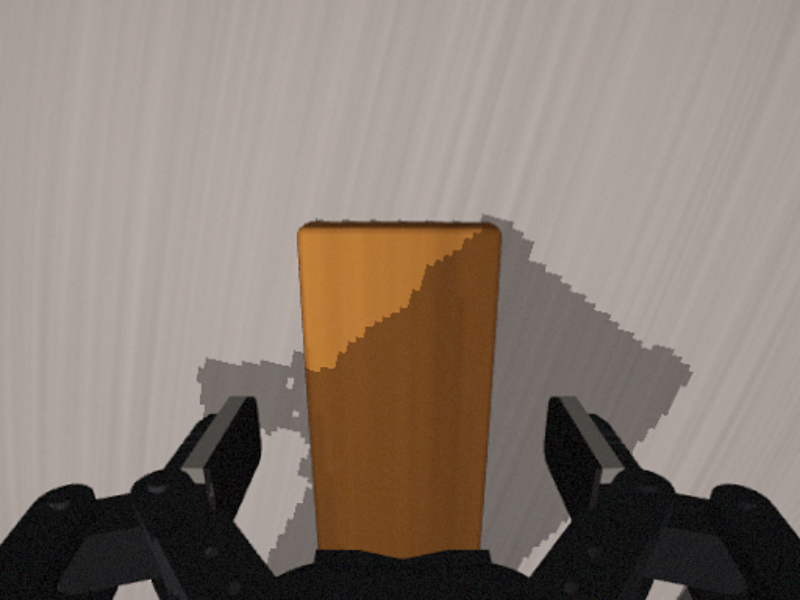

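Run:
```python
from h import *
z=load('w8');P=cloud(z)
s=ctrl.read_state();R=np.array(s['ee_rot']);p=np.array(s['ee_pos'])
for u,v in((250,402),(254,420),(254,440),(552,405),(575,402),(562,440),(250,460),(225,420),(200,470)):
    X=P[int(v/1.5625),int(u/1.5625)];print(u,v,X.round(4),'tool',(R.T@(X-p)*1000).round(1))
```

```text
250 402 [0.3981 0.3582 0.0227] tool [-42.7 -11.  -10.5]
254 420 [0.3996 0.3521 0.0215] tool [-42.8  -4.8  -9.3]
254 440 [0.4009 0.3465 0.0232] tool [-42.9   0.9 -10.9]
552 405 [0.4811 0.3781 0.0218] tool [42.6 -9.3 -9.4]
575 402 [0.4859 0.3819 0.0246] tool [ 48.2 -11.7 -12.1]
562 440 [0.482  0.3739 0.0328] tool [ 42.5  -5.  -20.4]
250 460 [0.402  0.3438 0.0289] tool [-42.5   3.9 -16.6]
225 420 [0.3945 0.3579 0.0332] tool [-46.3 -11.7 -21. ]
200 470 [0.3959 0.3582 0.0548] tool [-44.8 -11.6 -42.6]
```

Emit:
arm_command:
  motion:
    - [0,0.05,0.17,0,0,0,1]
    - [0,0,0,0,0,0,1]
    - [0,0,0,0,0,0,0.75]
    - [0,0,0,0,0,0,0.75]

```text
clock: 19.25
ee_pos: [0.4419, 0.3559, 0.0042]
ee_rot: [[0.967, 0.254, 0.001], [0.254, -0.967, -0.001], [0.001, 0.002, -1.0]]
wrist_force: [0.2, 0.7, 0.3]
opening: 0.064
```

Run:
```python
from h import *
cap('wrist','w9')
a=cv2.imread('pics/w9.png')[220:384,80:432];cv2.imwrite('pics/w9b.png',cv2.resize(a,None,fx=2.2,fy=2.2))
z=load('w9');P=cloud(z)
s=ctrl.read_state();R=np.array(s['ee_rot']);p=np.array(s['ee_pos']);print(p,s['wrist_force'],s['opening'])
T=(P-p)@R*1000
for v in range(232,300,6): print(v,[tuple(T[v,u].round(0).astype(int)) for u in range(152,190,4)])
```

```text
[0.44189264 0.35592247 0.00423557] [ 0.54067726  0.00268881 -0.40618754] 0.06396752016798823
232 [(np.int64(-50), np.int64(-16), np.int64(4)), (np.int64(-48), np.int64(-17), np.int64(3)), (np.int64(-47), np.int64(-16), np.int64(4)), (np.int64(-45), np.int64(-16), np.int64(4)), (np.int64(-43), np.int64(-16), np.int64(4)), (np.int64(-41), np.int64(-16), np.int64(5)), (np.int64(-39), np.int64(-16), np.int64(4)), (np.int64(-37), np.int64(-16), np.int64(5)), (np.int64(-35), np.int64(-16), np.int64(5)), (np.int64(-33), np.int64(-16), np.int64(4))]
238 [(np.int64(-50), np.int64(-14), np.int64(3)), (np.int64(-49), np.int64(-13), np.int64(4)), (np.int64(-47), np.int64(-13), np.int64(5)), (np.int64(-45), np.int64(-13), np.int64(4)), (np.int64(-43), np.int64(-13), np.int64(5)), (np.int64(-41), np.int64(-13), np.int64(4)), (np.int64(-39), np.int64(-13), np.int64(4)), (np.int64(-37), np.int64(-13), np.int64(5)), (np.int64(-35), np.int64(-13), np.int64(4)), (np.int64(-33), np.int64(-14), np.int64(4))]
244 [(np.int64(-51), np.int64(-10), np.int64(3)), (np.int64(-49), np.int64(-10), np.int64(5)), (n
[... 3839 characters left out ...]
-36)), (np.int64(-32), np.int64(-8), np.int64(-33)), (np.int64(-32), np.int64(-5), np.int64(-28)), (np.int64(-32), np.int64(-1), np.int64(-22)), (np.int64(-32), np.int64(3), np.int64(-16)), (np.int64(-32), np.int64(7), np.int64(-10))]
298 [(np.int64(-36), np.int64(-13), np.int64(-43)), (np.int64(-35), np.int64(-13), np.int64(-43)), (np.int64(-33), np.int64(-13), np.int64(-43)), (np.int64(-35), np.int64(-8), np.int64(-35)), (np.int64(-33), np.int64(-8), np.int64(-36)), (np.int64(-32), np.int64(-6), np.int64(-33)), (np.int64(-32), np.int64(-2), np.int64(-28)), (np.int64(-32), np.int64(1), np.int64(-23)), (np.int64(-32), np.int64(6), np.int64(-17)), (np.int64(-32), np.int64(10), np.int64(-11))]
```

View pics/w9b.png

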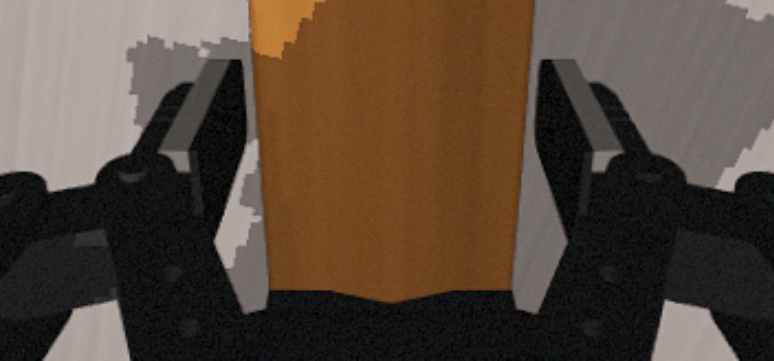

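Emit:
arm_command:
  motion:
    - [0,0,0.05,0,0,0,0.75]
    - [0,0,0,0,0,0,0]
    - [0,0,0,0,0,0,0]
    - [0,0,0,0,0,0,0]
    - [0,0,0,0,0,0,0]

```text
clock: 19.8
ee_pos: [0.443, 0.3574, 0.0041]
ee_rot: [[0.967, 0.254, 0.004], [0.254, -0.967, 0.001], [0.004, 0.0, -1.0]]
wrist_force: [-0.6, -0.8, 16.3]
opening: 0.0552
```

Emit:
arm_command:
  motion:
    - [0,0,-0.3,0,0,0,0]
    - [0,0,-0.8,0,0,0,0]
    - [0,0,-0.9,0,0,0,0]
    - [0,0,-0.9,0,0,0,0]
    - [0,0,-0.5,0,0,0,0]

```text
clock: 20.3
ee_pos: [0.4423, 0.3568, 0.1411]
ee_rot: [[0.967, 0.254, 0.003], [0.254, -0.967, 0.0], [0.003, 0.0, -1.0]]
wrist_force: [-0.5, 0.0, -0.5]
opening: 0.0549
```

Emit:
arm_command:
  motion:
    - [0,0,0,0,0,0,0]
    - [0,0,0,0,0,0,0]

```text
clock: 20.5
ee_pos: [0.4416, 0.3557, 0.138]
ee_rot: [[0.967, 0.253, 0.001], [0.253, -0.967, -0.002], [0.001, 0.002, -1.0]]
wrist_force: [0.2, -0.4, -1.2]
opening: 0.0546
```

```bash
python3 - <<'E'
from h import *
cap('wrist','w10')
a=cv2.imread('pics/w10.png');cv2.imwrite('pics/w10b.png',cv2.resize(a,(800,600)))
E
python3 - <<'E'
# fit rack from top0/top7 
import sys;sys.path.insert(0,'.')
from h import *
for f in('top0','top7'):
    z=load(f);P=cloud(z)
    m=((P[...,2]>.0025)&(P[...,2]<.012)&(abs(P[...,0]-.635)<.08)&(abs(P[...,1]+.24)<.1)&(z['p'].astype(int).sum(-1)>420)).astype(np.uint8)
    k,l,st,_=cv2.connectedComponentsWithStats(m);i=1+np.argmax(st[1:,4]);q=P[l==i]
    print(len(q),cv2.minAreaRect((q[:,:2]*1000).astype(np.float32)),q.mean(0))
    a=z['p'][115:180,295:365];cv2.imwrite('pics/rack_'+f+'.png',cv2.resize(a[:,:,::-1],None,fx=10,fy=9,interpolation=cv2.INTER_CUBIC))
E
```

```text
723 ((634.5037841796875, -240.35174560546875), (92.89937591552734, 125.57819366455078), 4.891294479370117) [ 0.63263791 -0.23955223  0.00511441]
847 ((634.419921875, -241.72349548339844), (98.65007019042969, 130.9102325439453), 4.04891300201416) [ 0.63201241 -0.2412765   0.00511626]
```

View pics/w10b.png

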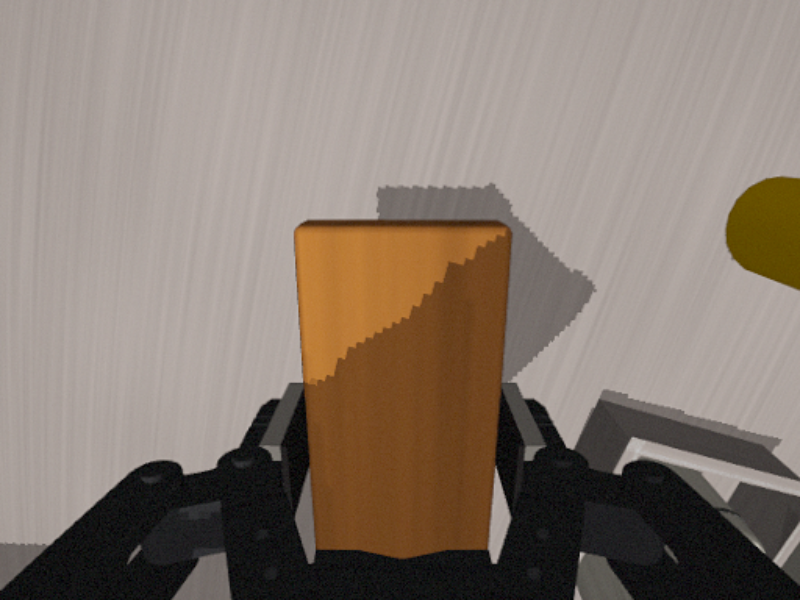

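View pics/rack_top7.png

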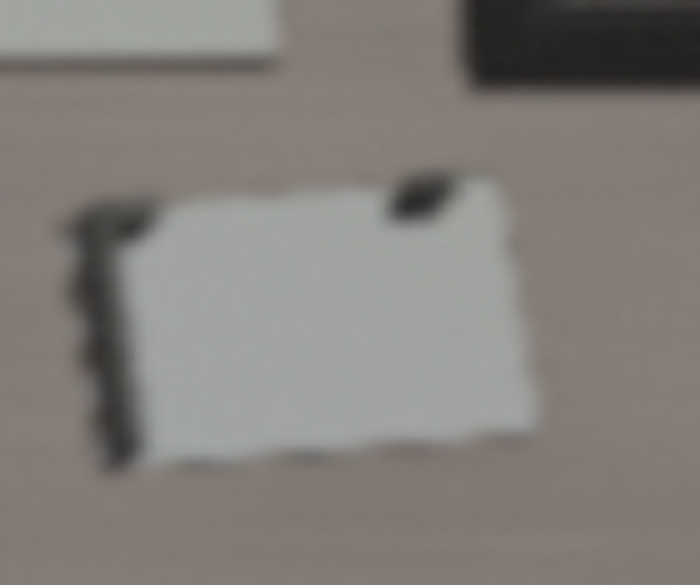

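```bash
python3 plan.py 5 0 441 340 190 500 -340 200 620 -370 200
python3 - <<'E'
from h import *
z=load('top7')
for u,v in((537,432),(499,180),(145,460),(160,200)):
    print(atz(z,295+u/10,115+v/9,.006).round(4))
z=load('w10');P=cloud(z);s=ctrl.read_state();R=np.array(s['ee_rot']);p=np.array(s['ee_pos']);T=(P-p)@R*1000
for u in(320,360,400,440,480): print([T[int(v/1.5625),int(u/1.5625)].round(1) for v in(228,234,250)])
for v in(260,320): 
    r=T[int(v/1.5625)]; print([ (u,r[u].round(1)) for u in (189,191,193,195,197,199,318,320,322,324,326)])
E
```

```text
clk 20.55 p [441.2 355.3 137.3] yaw 14.69 tilt [-6.0e-04  2.7e-03 -1.0e+00] F [-0.2  0.1 -0.5] open 55.0
[[-0.05, 0.19, -0.66, 0.01, 0, 0.61, 0], [-0.04, 0.18, -0.66, 0.01, 0, 0.6, 0], [0, 0.95, -0.01, 0, 0, 0, 0], [0, 0.95, -0.01, 0, 0, 0, 0], [0, 0.95, -0.01, 0, 0, 0, 0]]
[[0, 0.95, -0.01, 0, 0, 0, 0], [0, 0.95, -0.01, 0, 0, 0, 0], [0, 0.95, -0.02, 0, 0, 0, 0], [0, 0.95, -0.01, 0, 0, 0, 0], [0, 0.95, -0.02, 0, 0, 0, 0]]
[[0, 0.95, -0.01, 0, 0, 0, 0], [0, 0.95, -0.02, 0, 0, 0, 0], [0, 0.95, -0.01, 0, 0, 0, 0], [0, 0.95, -0.02, 0, 0, 0, 0], [0, 0.94, -0.01, 0, 0, 0, 0]]
[[0, 0.95, -0.02, 0, 0, 0, 0], [0, 0.94, -0.01, 0, 0, 0, 0], [0, 0.95, -0.02, 0, 0, 0, 0], [-0.01, 0.94, -0.01, 0, 0, 0, 0], [0, 0.95, -0.02, 0, 0, 0, 0]]
[[0.97, 0.34, 0, 0, 0, 0, 0], [0.98, 0.33, 0, 0, 0, 0, 0], [0.97, 0.34, 0, 0, 0, 0, 0]]
[ 0.5889 -0.3109  0.006 ]
[ 0.6867 -0.3033  0.006 ]
[ 0.5791 -0.1785  0.006 ]
[ 0.6795 -0.1873  0.006 ]
[array([-20.7, -60. ,  -9.3]), array([-20.5, -58.6, -10.6]), array([-20.9, -54. ,  -9.7])]
[array([-10.3, -60.1, -10.3]), array([-10.4, -58.4,  -9.9]), array([-10.4, -54.1, -10
[... 394 characters left out ...]
5, array([-24.4, -51.8, -10.7])), (197, array([-23.6, -51.8, -10.9])), (199, array([-23. , -51.7, -10.1])), (318, array([ 24.8, -51.6,  -9.9])), (320, array([ 25.4, -51.9, -11.1])), (322, array([ 26.4, -51.6, -10. ])), (324, array([ 27.3, -51.5,  -9.7])), (326, array([ 60.9, -19.2, 137.2]))]
[(189, array([-61.2,  15.9, 137.5])), (191, array([-27.6, -34.9,  -8.3])), (193, array([-26.4, -35.5, -10. ])), (195, array([-25.6, -35.5,  -9.8])), (197, array([-24.6, -35.6, -10.4])), (199, array([-23.8, -35.7, -10.5])), (318, array([ 25.6, -35.6, -10.4])), (320, array([ 26.7, -35.2,  -9.4])), (322, array([ 27.3, -35.6, -10.5])), (324, array([ 61.3,  16. , 137.2])), (326, array([ 63.3,  16.3, 138. ]))]
```

```bash
python3 plan.py 4.6 0 441 340 190 622 -350 195
```

```text
clk 20.55 p [441.2 355.3 137.3] yaw 14.69 tilt [-6.0e-04  2.7e-03 -1.0e+00] F [-0.2  0.1 -0.5] open 55.0
[[-0.05, 0.19, -0.66, 0.01, 0, 0.63, 0], [-0.04, 0.19, -0.66, 0.01, 0, 0.63, 0], [0.17, 0.98, -0.01, 0, 0, 0, 0], [0.17, 0.97, -0.01, 0, 0, 0, 0], [0.17, 0.98, -0.01, 0, 0, 0, 0]]
[[0.17, 0.97, -0.01, 0, 0, 0, 0], [0.17, 0.98, -0.01, 0, 0, 0, 0], [0.18, 0.97, -0.01, 0, 0, 0, 0], [0.17, 0.98, -0.01, 0, 0, 0, 0], [0.18, 0.97, 0, 0, 0, 0, 0]]
[[0.17, 0.98, -0.01, 0, 0, 0, 0], [0.18, 0.97, 0, 0, 0, 0, 0], [0.17, 0.98, -0.01, 0, 0, 0, 0], [0.18, 0.97, 0, 0, 0, 0, 0], [0.17, 0.98, -0.01, 0, 0, 0, 0]]
[[0.18, 0.97, 0, 0, 0, 0, 0], [0.17, 0.98, -0.01, 0, 0, 0, 0], [0.18, 0.97, 0, 0, 0, 0, 0], [0.17, 0.98, -0.01, 0, 0, 0, 0], [0.18, 0.97, 0, 0, 0, 0, 0]]
```

Emit:
arm_command:
  motion:
    - [-0.05,0.19,-0.66,0,0,0.63,0]
    - [-0.04,0.19,-0.66,0,0,0.63,0]
    - [0.17,0.98,-0.01,0,0,0,0]
    - [0.17,0.98,-0.01,0,0,0,0]
    - [0.17,0.98,-0.01,0,0,0,0]

```text
clock: 21.05
ee_pos: [0.4705, 0.2231, 0.1911]
ee_rot: [[0.997, 0.081, -0.001], [0.081, -0.997, -0.003], [-0.001, 0.003, -1.0]]
wrist_force: [0.6, 0.5, -1.6]
opening: 0.0547
```

Emit:
arm_command:
  motion:
    - [0.17,0.98,0,0,0,0,0]
    - [0.17,0.98,0,0,0,0,0]
    - [0.17,0.98,0,0,0,0,0]
    - [0.17,0.98,0,0,0,0,0]
    - [0.17,0.98,0,0,0,0,0]

```text
clock: 21.55
ee_pos: [0.52, 0.0305, 0.1913]
ee_rot: [[0.997, 0.081, -0.002], [0.081, -0.997, -0.002], [-0.002, 0.002, -1.0]]
wrist_force: [1.0, 0.4, -1.2]
opening: 0.0549
```

Emit:
arm_command:
  motion:
    - [0.17,0.98,0,0,0,0,0]
    - [0.17,0.98,0,0,0,0,0]
    - [0.17,0.98,0,0,0,0,0]
    - [0.17,0.98,0,0,0,0,0]
    - [0.17,0.98,0,0,0,0,0]

```text
clock: 22.05
ee_pos: [0.5696, -0.1618, 0.1913]
ee_rot: [[0.997, 0.08, -0.002], [0.08, -0.997, -0.001], [-0.002, 0.001, -1.0]]
wrist_force: [1.3, 0.1, -1.1]
opening: 0.055
```

Emit:
arm_command:
  motion:
    - [0.17,0.98,0,0,0,0,0]
    - [0.17,0.98,0,0,0,0,0]
    - [0.17,0.98,0,0,0,0,0]
    - [0.17,0.98,0,0,0,0,0]
    - [0.17,0.98,0,0,0,0,0]

```text
clock: 22.55
ee_pos: [0.6193, -0.3541, 0.1912]
ee_rot: [[0.997, 0.081, -0.002], [0.081, -0.997, -0.0], [-0.002, 0.0, -1.0]]
wrist_force: [1.2, -0.2, -1.0]
opening: 0.0553
```

Emit:
arm_command:
  motion:
    - [0,0,0,0,0,0,0]
    - [0,0,0,0,0,0,0]

```text
clock: 22.75
ee_pos: [0.6189, -0.3535, 0.191]
ee_rot: [[0.997, 0.079, -0.002], [0.079, -0.997, 0.0], [-0.002, -0.0, -1.0]]
wrist_force: [0.6, 1.6, -1.1]
opening: 0.0548
```

```bash
python3 - <<'E'
from h import *
cap('wrist','w11')
a=cv2.imread('pics/w11.png');cv2.imwrite('pics/w11b.png',cv2.resize(a,(800,600),interpolation=cv2.INTER_CUBIC))
E
python3 plan.py 4.6 0 622 -350 195
```

```text
clk 22.8 p [ 619.4 -351.7  191.5] yaw 4.64 tilt [-1.3e-03 -8.0e-04 -1.0e+00] F [ 0.5  0.6 -0.9] open 54.9
[[0.07, -0.04, -0.09, -0.01, 0.01, 0, 0]]
```

View pics/w11b.png

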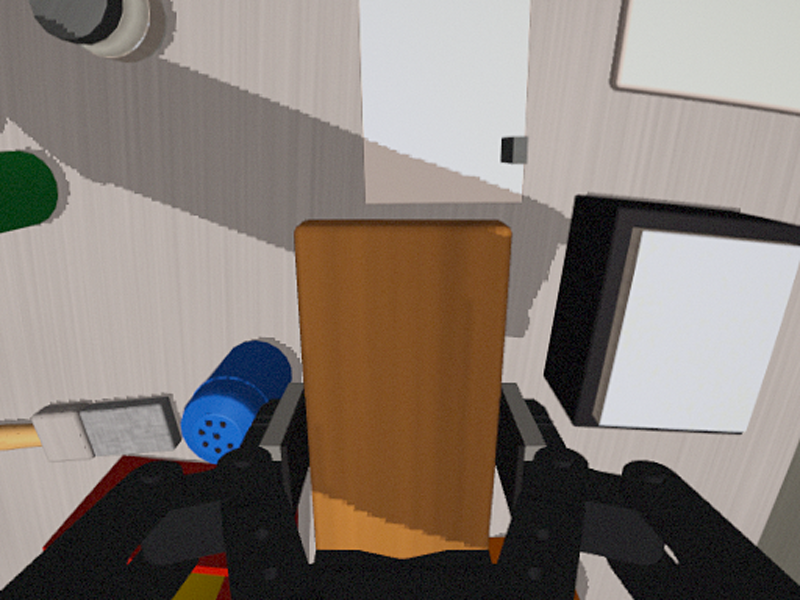

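Emit:
arm_command:
  motion:
    - [0,-0.8,0,0,0,0,0]
    - [0,-0.7,0,0,0,0,0]
    - [0,0,0,0,0,0,0]
    - [0,0,0,0,0,0,0]
    - [0,0,0,0,0,0,0]

```text
clock: 23.3
ee_pos: [0.6149, -0.2934, 0.1932]
ee_rot: [[0.997, 0.081, 0.001], [0.081, -0.997, -0.002], [0.0, 0.002, -1.0]]
wrist_force: [0.6, -1.1, -0.4]
opening: 0.0549
```

```bash
python3 - <<'E'
from h import *
cap('wrist','w12')
a=cv2.imread('pics/w12.png')[0:165,150:390];cv2.imwrite('pics/w12b.png',cv2.resize(a,None,fx=3.3,fy=3.3,interpolation=cv2.INTER_CUBIC))
a=cv2.imread('pics/w11.png')[0:165,150:390];cv2.imwrite('pics/w11c.png',cv2.resize(a,None,fx=3.3,fy=3.3,interpolation=cv2.INTER_CUBIC))
E
python3 plan.py 4.6 0 622 -290 195
```

```text
clk 23.35 p [ 614.9 -293.9  193.1] yaw 4.57 tilt [ 4.0e-04  2.2e-03 -1.0e+00] F [-0.7 -0.1 -0.5] open 55.1
[[0.18, -0.08, -0.05, 0.02, 0, 0, 0]]
```

View pics/w12b.png

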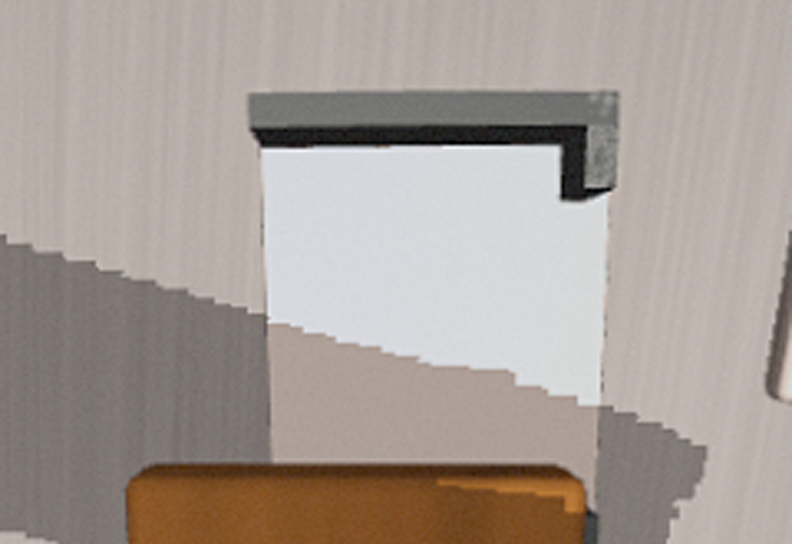

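View pics/w11c.png

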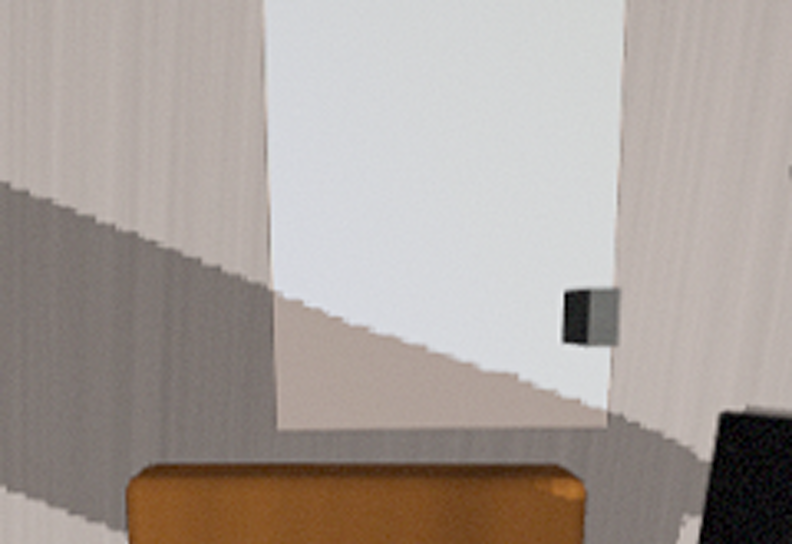

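Run:
```python
from h import *
from scipy.optimize import least_squares
s=3.3;o=np.array([150,0])
def px(u,v): return (np.array([u,v])+.5)/s-.5+o
obs=[] # (view, pixel, rack coords x,y,z with nan)
z={'a':load('w12'),'b':load('w11')}
def W(k,u,v,h): p=px(u,v);return atz(z[k],p[0],p[1],h)*1000
F={'fence bot L':('a',262,149,.006),'fence bot R':('a',560,145,.006),'fence top L':('a',256,129,.042),'fence top R':('a',585,126,.042),
'post1 top a':('a',585,140,.042),'post1 top b':('a',585,188,.042),'post1 bot':('a',562,170,.006),
'post2 bot':('b',563,318,.006),'post2 top':('b',590,318,.042),'base SW':('b',278,430,.006),'base SE':('b',608,425,.006),'baseW':('b',265,5,.006),'baseE':('b',627,5,.006)}
X={n:W(*f) for n,f in F.items()}
for n in X: print(n,X[n].round(1))
# fit rack pose (cx,cy,yaw) from constraints
C=[('fence bot L','y',65),('fence bot R','y',65),('fence top L','y',65),('fence top R','y',65),('post1 top a','x',35),('post1 top b','x',35),('post1 bot','x',35),('post2 bot','x',35),('post2 top','x',35),('base SW','x',-50),('base SW','y',-75),('base SE','x',50),('base SE','y',-75),('baseW','x',-50),('baseE','x',50)]
def res(q):
    c,sn=np.cos(q[2]),np.sin(q[2]);r=[]
    for n,ax,val in C:
        d=X[n][:2]-q[:2]; L=(c*d[0]+sn*d[1],-sn*d[0]+c*d[1]); r.append((L[0] if ax=='x' else L[1])-val)
    return np.array(r)
f=least_squares(res,[632,-232,.08],loss='soft_l1');q=f.x;print(q[:2],np.degrees(q[2]));
for (n,ax,v),r in zip(C,res(q)): print(n,ax,round(r,2))
c,sn=np.cos(q[2]),np.sin(q[2])
for n,(x,y) in {'long':(7,5),'short':(7,21)}.items(): print(n,q[0]+c*x-sn*y,q[1]+sn*x+c*y)
```

```text
fence bot L [ 578.9 -172.3    6. ]
fence bot R [ 662.9 -164.1    6. ]
fence top L [ 580.4 -172.4   42. ]
fence top R [ 662.5 -164.6   42. ]
post1 top a [ 662.9 -167.9   42. ]
post1 top b [ 664.4 -179.3   42. ]
post1 bot [ 664.3 -170.7    6. ]
post2 bot [ 673.  -271.3    6. ]
post2 top [ 673.2 -271.    42. ]
base SW [ 592.  -310.4    6. ]
base SE [ 690.6 -300.9    6. ]
baseW [ 581.3 -194.7    6. ]
baseE [ 680.4 -186.     6. ]
[ 634.4177464  -232.00168349] 5.384406538949106
fence bot L y -0.35
fence bot R y -0.07
fence top L y -0.59
fence top R y -0.57
post1 top a x -0.62
post1 top b x -0.21
post1 bot x 0.49
post2 bot x -0.24
post2 top x -0.0
base SW x 0.38
base SW y 0.88
base SE x -0.5
base SE y 1.11
baseW x 0.63
baseE x 0.08
long 640.9176723785039 -226.36688426470982
short 639.4162746114174 -210.43748362485562
```

The rack fit gives (634.4, -232.0) with yaw 5.4°, residuals mostly under 1 mm. I'll lower the long board just clear of the fences.

```bash
python3 plan.py 5.4 0 636.4 -231.8 60 636.4 -231.8 25
```

```text
clk 23.35 p [ 614.9 -293.9  193.1] yaw 4.57 tilt [ 4.0e-04  2.2e-03 -1.0e+00] F [-0.7 -0.1 -0.5] open 55.1
[[0.16, -0.38, 0.83, 0, 0, -0.03, 0], [0.17, -0.38, 0.83, 0.01, 0, -0.02, 0], [0.17, -0.37, 0.83, 0, 0, -0.03, 0], [0.17, -0.38, 0.84, 0.01, 0, -0.02, 0], [0, 0.01, 0.87, 0, 0, 0, 0]]
```

Emit:
arm_command:
  motion:
    - [0.17,-0.38,0.83,0,0,-0.03,0]
    - [0.17,-0.38,0.83,0,0,-0.02,0]
    - [0.17,-0.37,0.83,0,0,-0.03,0]
    - [0.17,-0.38,0.84,0,0,-0.02,0]
    - [0,0,0,0,0,0,0]

```text
clock: 23.85
ee_pos: [0.6345, -0.2271, 0.0552]
ee_rot: [[0.995, 0.098, -0.007], [0.098, -0.995, 0.003], [-0.006, -0.004, -1.0]]
wrist_force: [-0.4, 0.2, -0.7]
opening: 0.055
```

Emit:
arm_command:
  motion:
    - [0,0,0,0,0,0,0]
    - [0,0,0,0,0,0,0]

```text
clock: 24.05
ee_pos: [0.6383, -0.2334, 0.0623]
ee_rot: [[0.996, 0.092, 0.004], [0.092, -0.996, -0.004], [0.004, 0.004, -1.0]]
wrist_force: [0.2, -0.4, -0.5]
opening: 0.0549
```

```bash
python3 plan.py 5.4 0 636.4 -231.8 20;  python3 - <<'E'
from h import *
cap('wrist','w13')
a=cv2.imread('pics/w13.png')[:,100:430];cv2.imwrite('pics/w13b.png',cv2.resize(a,None,fx=1.56,fy=1.56,interpolation=cv2.INTER_CUBIC))
E
```

```text
clk 24.05 p [ 638.3 -233.4   62.3] yaw 5.29 tilt [ 0.0037  0.0041 -1.    ] F [ 0.2 -0.4 -0.5] open 54.9
[[-0.02, -0.02, 0.53, 0.01, -0.01, -0.01, 0], [-0.03, -0.03, 0.53, 0.02, -0.02, 0, 0]]
```

View pics/w13b.png

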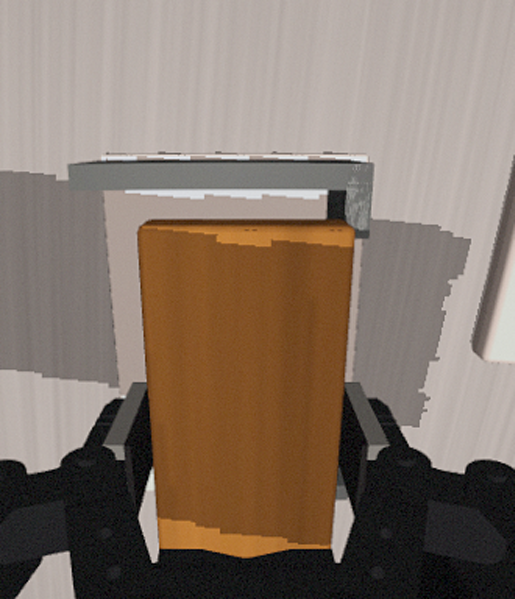

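Emit:
arm_command:
  motion:
    - [-0.05,-0.04,0.5,0,0,0,0]
    - [0,0,0.4,0,0,0,0]
    - [0,0,0.15,0,0,0,0]
    - [0,0,0,0,0,0,0]
    - [0,0,0,0,0,0,0]

```text
clock: 24.6
ee_pos: [0.6357, -0.2298, 0.0186]
ee_rot: [[0.996, 0.094, 0.002], [0.094, -0.996, -0.002], [0.002, 0.002, -1.0]]
wrist_force: [0.2, -0.1, 0.5]
opening: 0.0552
```

```bash
python3 plan.py 5.4 0 636.4 -231.8 11
```

```text
clk 24.6 p [ 635.7 -229.8   18.6] yaw 5.4 tilt [ 0.0018  0.0019 -1.    ] F [ 0.2 -0.1  0.5] open 55.2
[[0.01, 0.05, 0.19, 0.01, -0.01, 0, 0]]
```

Emit:
arm_command:
  motion:
    - [0,0,0.12,0,0,0,0]
    - [0,0,0.05,0,0,0,0]
    - [0,0,0,0,0,0,0]
    - [0,0,0,0,0,0,0]

```text
clock: 25.0
ee_pos: [0.6353, -0.2295, 0.0114]
ee_rot: [[0.996, 0.094, 0.001], [0.094, -0.996, -0.002], [0.001, 0.002, -1.0]]
wrist_force: [0.3, -0.1, -1.2]
opening: 0.055
```

Emit:
arm_command:
  motion:
    - [0,0,0.03,0,0,0,0]
    - [0,0,0,0,0,0,0]

```text
clock: 25.2
ee_pos: [0.6355, -0.2296, 0.0104]
ee_rot: [[0.996, 0.094, 0.002], [0.094, -0.996, -0.002], [0.002, 0.002, -1.0]]
wrist_force: [0.1, 0.7, 0.1]
opening: 0.0549
```

Emit:
arm_command:
  motion:
    - [0.06,-0.03,0,0,0,0,0]
    - [0.06,-0.02,0,0,0,0,0]
    - [0,0,0,0,0,0,0]
    - [0,0,0,0,0,0,0]

```text
clock: 25.6
ee_pos: [0.6404, -0.227, 0.0103]
ee_rot: [[0.996, 0.094, 0.002], [0.094, -0.996, -0.002], [0.002, 0.002, -1.0]]
wrist_force: [-1.0, -0.6, 1.4]
opening: 0.0549
```

Emit:
arm_command:
  motion:
    - [0.02,-0.02,0,0,0,0,0]
    - [0,0,0,0,0,0,0]

```text
clock: 25.8
ee_pos: [0.6405, -0.2268, 0.0103]
ee_rot: [[0.996, 0.094, 0.001], [0.094, -0.996, -0.002], [0.001, 0.002, -1.0]]
wrist_force: [-1.9, -2.5, 4.1]
opening: 0.055
```

Emit:
arm_command:
  motion:
    - [0.02,-0.02,0,0,0,0,0]
    - [0,0,0,0,0,0,0]

```text
clock: 26.0
ee_pos: [0.6406, -0.2267, 0.0103]
ee_rot: [[0.996, 0.094, -0.0], [0.094, -0.996, -0.003], [-0.0, 0.003, -1.0]]
wrist_force: [-3.7, -3.6, 5.6]
opening: 0.0546
```

Emit:
arm_command:
  motion:
    - [0.03,-0.03,0.02,0,0,0,0]
    - [0,0,0,0,0,0,0]

```text
clock: 26.2
ee_pos: [0.6407, -0.2267, 0.0103]
ee_rot: [[0.996, 0.093, -0.002], [0.093, -0.996, -0.005], [-0.002, 0.005, -1.0]]
wrist_force: [-9.4, -5.1, 14.3]
opening: 0.0551
```

Emit:
arm_command:
  motion:
    - [0.02,-0.02,0.02,0,0,0,0]
    - [0,0,0,0,0,0,0]

```text
clock: 26.4
ee_pos: [0.6408, -0.2267, 0.0103]
ee_rot: [[0.996, 0.093, -0.003], [0.093, -0.996, -0.006], [-0.004, 0.006, -1.0]]
wrist_force: [-12.9, -5.3, 22.0]
opening: 0.0551
```

Emit:
arm_command:
  motion:
    - [0,0,0,0,0,0,0.8]
    - [0,0,0,0,0,0,0.8]
    - [0,0,0,0,0,0,0.8]
    - [0,0,-0.3,0,0,0,0.8]
    - [0,0,-0.8,0,0,0,0.8]

```text
clock: 26.9
ee_pos: [0.6409, -0.2219, 0.0504]
ee_rot: [[0.995, 0.095, -0.004], [0.095, -0.995, 0.001], [-0.004, -0.001, -1.0]]
wrist_force: [0.4, 0.0, 0.4]
opening: 0.0686
```

Emit:
arm_command:
  motion:
    - [0,0.9,-0.7,0,0,0,1]
    - [0,0.9,-0.7,0,0,0,1]
    - [0,0.4,-0.5,0,0,0,1]
    - [0,0,0,0,0,0,1]
    - [0,0,0,0,0,0,1]

```text
clock: 27.4
ee_pos: [0.6515, -0.3098, 0.1289]
ee_rot: [[0.996, 0.094, 0.002], [0.094, -0.996, -0.001], [0.002, 0.001, -1.0]]
wrist_force: [-1.8, 0.2, -0.6]
opening: 0.0851
```

```bash
python3 - <<'E'
from h import *
cap('wrist','w14')
a=cv2.imread('pics/w14.png')[:,100:430];cv2.imwrite('pics/w14b.png',cv2.resize(a,None,fx=1.56,fy=1.56,interpolation=cv2.INTER_CUBIC))
a=cv2.imread('pics/w14.png')[0:230,150:390];cv2.imwrite('pics/w14c.png',cv2.resize(a,None,fx=2.6,fy=2.6,interpolation=cv2.INTER_CUBIC))
E
python3 plan.py 5.4 1 620 -300 150
```

```text
clk 27.45 p [ 651.  -308.5  127.9] yaw 5.5 tilt [ 3.e-04 -3.e-04 -1.e+00] F [ 0.3  0.1 -0.4] open 85.2
[[-0.75, -0.29, -0.55, 0, 0, 0.01, 1]]
```

View pics/w14c.png

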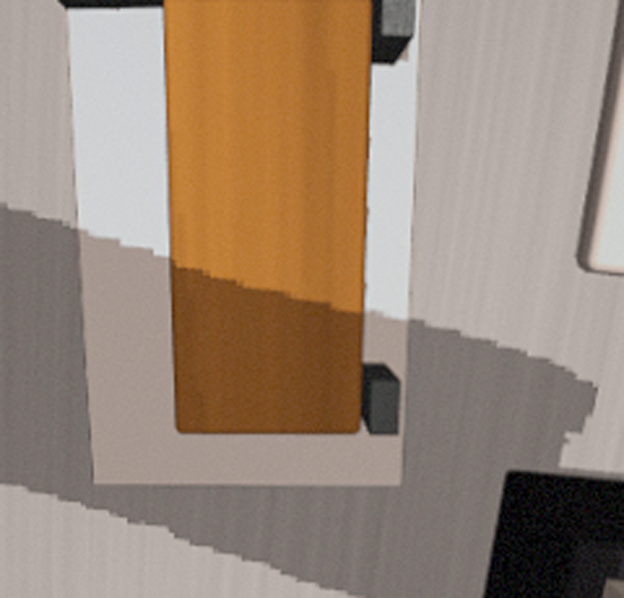

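The long board sits snug against both side posts, at (375,30) and (362,400). Next I'll check the end fence.

Emit:
arm_command:
  motion:
    - [0,-0.7,-0.6,0,0,0,1]
    - [0,-0.7,-0.4,0,0,0,1]
    - [0,0,0,0,0,0,1]
    - [0,0,0,0,0,0,1]

```text
clock: 27.85
ee_pos: [0.6458, -0.2522, 0.1678]
ee_rot: [[0.995, 0.098, -0.0], [0.098, -0.995, -0.0], [-0.0, 0.0, -1.0]]
wrist_force: [0.0, -0.7, 0.7]
opening: 0.0853
```

```bash
python3 - <<'E'
from h import *
cap('wrist','w15')
a=cv2.imread('pics/w15.png')[0:250,130:390];cv2.imwrite('pics/w15c.png',cv2.resize(a,None,fx=2.4,fy=2.4,interpolation=cv2.INTER_CUBIC))
P=cloud(load('w15'));z=load('w15');c=z['p'].astype(int)
m=(P[...,2]>.015)&(P[...,2]<.024)&(abs(P[...,0]-.64)<.08)&(abs(P[...,1]+.23)<.1)&(c[...,0]-c[...,2]>25)
k,l,st,_=cv2.connectedComponentsWithStats(m.astype(np.uint8));i=1+np.argmax(st[1:,4]);q=P[l==i]
print(len(q),np.median(q[:,2]),cv2.minAreaRect((q[:,:2]*1000).astype(np.float32)))
E
python3 plan.py 5.4 1 620 -300 150; python3 plan.py -6.6 1 443.6 56 150
```

```text
8153 0.019809392883562826 ((640.5287475585938, -226.4100341796875), (56.12107849121094, 119.19573974609375), 5.3813252449035645)
clk 27.9 p [ 645.2 -254.   167.3] yaw 5.5 tilt [-0.0011  0.0011 -1.    ] F [-0.1  0.9 -0.5] open 85.5
[[-0.37, 0.54, 0.22, 0, 0, 0.01, 1], [-0.37, 0.55, 0.21, 0.01, 0.01, 0, 1]]
clk 27.9 p [ 645.2 -254.   167.3] yaw 5.5 tilt [-0.0011  0.0011 -1.    ] F [-0.1  0.9 -0.5] open 85.5
[[-0.47, -0.91, 0.05, 0, 0, 0.17, 1], [-0.5, -0.9, 0.05, 0, 0, 0.17, 1], [-0.52, -0.89, 0.05, 0, 0, 0.17, 1], [-0.54, -0.87, 0.05, 0, 0, 0.17, 1], [-0.56, -0.86, 0.05, 0, 0, 0.17, 1]]
[[-0.58, -0.85, 0.04, 0, 0, 0.17, 1], [-0.6, -0.83, 0.05, 0, 0, 0.16, 1], [-0.62, -0.82, 0.04, 0, 0, 0.17, 1], [-0.63, -0.81, 0.05, 0.01, 0.01, 0.16, 1]]
```

View pics/w15c.png

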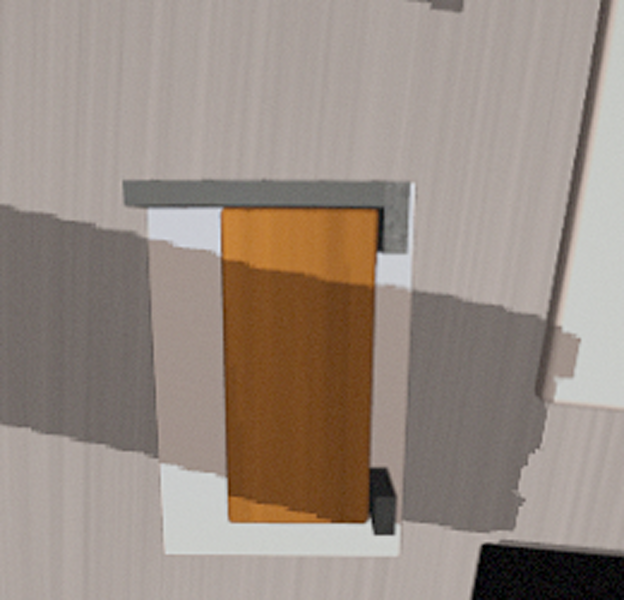

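The long board measures (640.5, -226.4) with yaw 5.38°, which is its squared place. Now the short board.

Emit:
arm_command:
  motion:
    - [-0.47,-0.91,0.05,0,0,0.17,1]
    - [-0.5,-0.9,0.05,0,0,0.17,1]
    - [-0.52,-0.89,0.05,0,0,0.17,1]
    - [-0.54,-0.87,0.05,0,0,0.17,1]
    - [-0.56,-0.86,0.05,0,0,0.17,1]

```text
clock: 28.4
ee_pos: [0.5323, -0.0823, 0.1569]
ee_rot: [[1.0, -0.027, -0.001], [-0.027, -1.0, -0.002], [-0.001, 0.002, -1.0]]
wrist_force: [1.3, 1.2, 0.2]
opening: 0.0858
```

Emit:
arm_command:
  motion:
    - [-0.58,-0.85,0.04,0,0,0.17,1]
    - [-0.6,-0.83,0.05,0,0,0.16,1]
    - [-0.62,-0.82,0.04,0,0,0.17,1]
    - [-0.63,-0.7,0.05,0,0,0.16,1]
    - [0,0,0,0,0,0,1]

```text
clock: 28.9
ee_pos: [0.4408, 0.0542, 0.1496]
ee_rot: [[0.994, -0.111, -0.003], [-0.111, -0.994, -0.001], [-0.003, 0.001, -1.0]]
wrist_force: [-0.4, -0.9, 0.4]
opening: 0.0853
```

Emit:
arm_command:
  motion:
    - [0,0,0,0,0,0,1]
    - [0,0,0,0,0,0,1]

```text
clock: 29.1
ee_pos: [0.445, 0.0496, 0.1503]
ee_rot: [[0.993, -0.118, 0.001], [-0.118, -0.993, -0.002], [0.001, 0.002, -1.0]]
wrist_force: [-0.6, 0.2, 0.7]
opening: 0.0852
```

```bash
python3 - <<'E'
from h import *
cap('wrist','w16')
z=load('w16');P=cloud(z);c=z['p'].astype(int)
m=(P[...,2]>.007)&(P[...,2]<.02)&(abs(P[...,0]-.44)<.09)&(abs(P[...,1]-.066)<.09)&(c[...,0]-c[...,2]>25)
k,l,st,_=cv2.connectedComponentsWithStats(m.astype(np.uint8));i=1+np.argmax(st[1:,4])
q=P[l==i];print(len(q),np.median(q[:,2]),cv2.minAreaRect((q[:,:2]*1000).astype(np.float32)))
E
python3 plan.py -6.6 1 443.6 66 10
```

```text
6247 0.013743784959732493 ((443.7973327636719, 67.0669174194336), (87.2107925415039, 56.09648132324219), 83.86395263671875)
clk 29.15 p [445.1  49.5 150.4] yaw -6.81 tilt [ 0.0013  0.0018 -1.    ] F [ 1.1 -0.4  0.1] open 85.7
[[-0.02, -0.1, 0.88, 0, 0, -0.01, 1], [-0.02, -0.1, 0.88, 0, 0, -0.01, 1], [-0.03, -0.11, 0.87, 0.01, 0, 0, 1], [-0.02, -0.1, 0.88, 0, -0.01, -0.01, 1]]
```

Emit:
arm_command:
  motion:
    - [-0.08,-0.42,0.9,0,0,-0.08,1]
    - [0,0,0.9,0,0,0,1]
    - [0,0,0.9,0,0,0,1]
    - [0,0,0.6,0,0,0,1]
    - [0,0,0,0,0,0,1]

```text
clock: 29.65
ee_pos: [0.4417, 0.0664, 0.016]
ee_rot: [[0.994, -0.106, -0.004], [-0.106, -0.994, -0.003], [-0.004, 0.004, -1.0]]
wrist_force: [-0.0, 0.2, 0.0]
opening: 0.085
```

Emit:
arm_command:
  motion:
    - [0,0,0.2,0,0,0,0.8]
    - [0,0,0,0,0,0,0.8]
    - [0,0,0,0,0,0,0.75]
    - [0,0,0,0,0,0,0.75]

```text
clock: 30.05
ee_pos: [0.4442, 0.0678, 0.0115]
ee_rot: [[0.994, -0.105, 0.003], [-0.105, -0.994, -0.001], [0.003, 0.001, -1.0]]
wrist_force: [0.0, -0.4, -0.7]
opening: 0.0642
```

```bash
python3 plan.py -6.1 1 443.8 66.7 2
```

```text
clk 30.05 p [444.2  67.8  11.5] yaw -6.05 tilt [ 3.1e-03  9.0e-04 -1.0e+00] F [ 0.  -0.4 -0.7] open 64.2
[[-0.01, 0.03, 0.24, 0.01, -0.02, 0.01, 1]]
```

Emit:
arm_command:
  motion:
    - [0,0,0.15,0,0,0,0.75]
    - [0,0,0.08,0,0,0,0.75]
    - [0,0,0,0,0,0,0.75]
    - [0,0,0,0,0,0,0.75]

```text
clock: 30.45
ee_pos: [0.4436, 0.0678, 0.0019]
ee_rot: [[0.994, -0.105, 0.002], [-0.105, -0.994, -0.002], [0.002, 0.002, -1.0]]
wrist_force: [-1.1, -1.3, 13.4]
opening: 0.064
```

Emit:
arm_command:
  motion:
    - [0,0,0,0,0,0,0]
    - [0,0,0,0,0,0,0]
    - [0,0,0,0,0,0,0]
    - [0,0,0,0,0,0,0]

```text
clock: 30.85
ee_pos: [0.4451, 0.0678, 0.0039]
ee_rot: [[0.994, -0.105, 0.005], [-0.105, -0.995, -0.003], [0.005, 0.002, -1.0]]
wrist_force: [-5.5, -2.6, 43.7]
opening: 0.0558
```

Emit:
arm_command:
  motion:
    - [0,0,-0.3,0,0,0,0]
    - [0,0,-0.8,0,0,0,0]
    - [0,0,-0.9,0,0,0,0]
    - [0,0,-0.7,0,0,0,0]
    - [0,0,0,0,0,0,0]

```text
clock: 31.35
ee_pos: [0.4454, 0.0684, 0.1122]
ee_rot: [[0.994, -0.105, 0.007], [-0.105, -0.994, -0.001], [0.007, -0.0, -1.0]]
wrist_force: [0.1, 0.8, -0.8]
opening: 0.0552
```

Emit:
arm_command:
  motion:
    - [0,0,0,0,0,0,0]
    - [0,0,0,0,0,0,0]

```text
clock: 31.55
ee_pos: [0.4423, 0.0677, 0.1084]
ee_rot: [[0.994, -0.105, -0.001], [-0.105, -0.994, -0.002], [-0.001, 0.002, -1.0]]
wrist_force: [-0.3, -0.1, -0.6]
opening: 0.0551
```

```bash
python3 - <<'E'
from h import *
s=ctrl.read_state();cap('wrist','w17')
z=load('w17');P=cloud(z);R=np.array(s['ee_rot']);p=np.array(s['ee_pos']);T=(P-p)@R*1000
a=cv2.imread('pics/w17.png')[:,100:430];cv2.imwrite('pics/w17b.png',cv2.resize(a,None,fx=1.56,fy=1.56))
m=(T[...,2]<-5)&(T[...,2]>-16)&(z['p'].astype(int)[...,0]-z['p'].astype(int)[...,2]>25)
q=T[m];print(len(q),q.min(0),q.max(0),np.median(q,0))
for u in(230,245,256,270,285):
    col=m[:,u];v=np.argmax(col);print(u,v,T[v,u].round(1),T[v+3,u].round(1))
E
python3 plan.py 5.4 0 444 60 150 560 -205 170 636 -240 150
```

```text
20730 [-28.80126233 -43.51296657 -11.89411723] [27.72294553 44.67002053 -5.00456426] [-0.50605007 -7.5743593  -9.80337015]
230 184 [-11.7 -43.   -6.4] [-11.5 -42.7  -9.8]
245 183 [ -5.5 -43.1  -5.2] [ -5.4 -42.9  -9.2]
256 184 [ -0.9 -42.9  -6. ] [ -0.9 -42.6  -9.4]
270 184 [  4.9 -43.1  -6.6] [  4.8 -42.8 -10.3]
285 183 [ 11.3 -43.1  -5.1] [ 11.1 -42.5  -7.7]
clk 31.6 p [442.2  67.8 108.2] yaw -6.02 tilt [-0.001  0.002 -1.   ] F [-0.1 -0.7 -0.7] open 55.2
[[0.03, 0.1, -0.52, 0.01, 0, -0.71, 0], [0.02, 0.09, -0.52, 0, 0.01, -0.72, 0], [0.32, 0.98, -0.07, 0, 0, 0, 0], [0.32, 0.98, -0.07, 0, 0, 0, 0], [0.32, 0.98, -0.07, 0, 0, 0, 0]]
[[0.33, 0.98, -0.07, 0, 0, 0, 0], [0.32, 0.98, -0.07, 0, 0, 0, 0], [0.33, 0.99, -0.07, 0, 0, 0, 0], [0.32, 0.98, -0.08, 0, 0, 0, 0], [0.91, 0.53, 0.25, 0, 0, 0, 0]]
[[0.9, 0.52, 0.25, 0, 0, 0, 0]]
```

View pics/w17b.png

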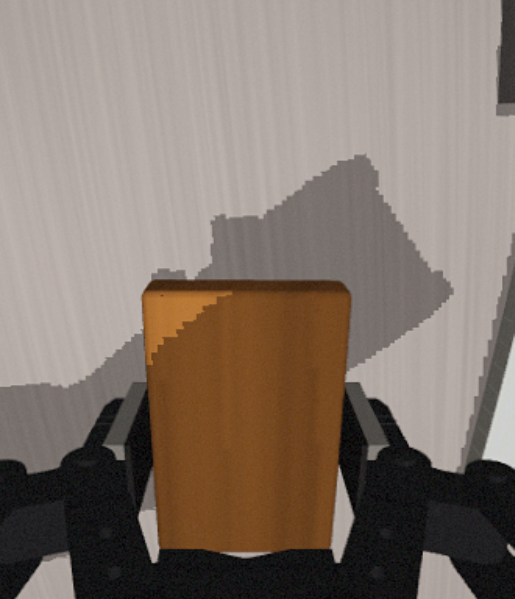

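The short board is held level, with its centre within 1 mm of the tool axis. I'll carry it to the rack.

Emit:
arm_command:
  motion:
    - [0,0.1,-0.52,0,0,-0.71,0]
    - [0,0.1,-0.52,0,0,-0.72,0]
    - [0.32,0.98,-0.07,0,0,0,0]
    - [0.32,0.98,-0.07,0,0,0,0]
    - [0.32,0.98,-0.07,0,0,0,0]

```text
clock: 32.1
ee_pos: [0.4919, -0.0546, 0.1588]
ee_rot: [[0.995, 0.095, -0.0], [0.095, -0.995, -0.001], [-0.001, 0.001, -1.0]]
wrist_force: [0.7, 0.7, -0.5]
opening: 0.0549
```

Emit:
arm_command:
  motion:
    - [0.33,0.98,0,0,0,0,0]
    - [0.32,0.98,0,0,0,0,0]
    - [0.33,0.99,0,0,0,0,0]
    - [0.32,0.98,0,0,0,0,0]
    - [0.9,0.4,0,0,0,0,0]

```text
clock: 32.6
ee_pos: [0.5929, -0.2243, 0.1577]
ee_rot: [[0.996, 0.087, -0.005], [0.087, -0.996, -0.005], [-0.005, 0.004, -1.0]]
wrist_force: [0.2, -0.1, -0.3]
opening: 0.0548
```

Emit:
arm_command:
  motion:
    - [0.6,0.1,0.3,0,0,0,0]
    - [0.3,0,0.3,0,0,0,0]
    - [0,0,0,0,0,0,0]
    - [0,0,0,0,0,0,0]
    - [0,0,0,0,0,0,0]

```text
clock: 33.1
ee_pos: [0.6314, -0.2182, 0.136]
ee_rot: [[0.996, 0.094, 0.0], [0.094, -0.996, -0.002], [0.0, 0.002, -1.0]]
wrist_force: [0.7, -0.1, -0.1]
opening: 0.055
```

```bash
python3 plan.py 5.4 0 635.5 -214.5 80
```

```text
clk 33.1 p [ 631.4 -218.2  136. ] yaw 5.41 tilt [ 1.0e-04  1.8e-03 -1.0e+00] F [ 0.7 -0.1 -0.1] open 55.0
[[0.05, -0.04, 0.7, 0.01, 0, 0, 0], [0.06, -0.04, 0.7, 0, 0, 0, 0]]
```

Emit:
arm_command:
  motion:
    - [0.11,-0.08,0.6,0,0,0,0]
    - [0,0,0.8,0,0,0,0]
    - [0,0,0.7,0,0,0,0]
    - [0,0,0.3,0,0,0,0]
    - [0,0,0,0,0,0,0]

```text
clock: 33.6
ee_pos: [0.6349, -0.2147, 0.0389]
ee_rot: [[0.996, 0.094, -0.002], [0.094, -0.996, -0.001], [-0.002, 0.001, -1.0]]
wrist_force: [-1.0, 0.2, -0.9]
opening: 0.0549
```

Emit:
arm_command:
  motion:
    - [0,0,0,0,0,0,0]
    - [0,0,0,0,0,0,0]

```text
clock: 33.8
ee_pos: [0.6377, -0.215, 0.0421]
ee_rot: [[0.996, 0.094, 0.004], [0.094, -0.996, -0.002], [0.004, 0.003, -1.0]]
wrist_force: [-0.2, -0.6, -0.0]
opening: 0.0551
```

```bash
python3 plan.py 5.4 0 635.5 -214.5 26.5
```

```text
clk 33.8 p [ 637.7 -215.    42.1] yaw 5.4 tilt [ 0.0039  0.0028 -1.    ] F [-0.2 -0.6 -0. ] open 55.1
[[-0.06, -0.02, 0.39, 0.02, -0.03, 0, 0]]
```

Emit:
arm_command:
  motion:
    - [-0.03,0,0.1,0,0,0,0]
    - [0,0,0.12,0,0,0,0]
    - [0,0,0.1,0,0,0,0]
    - [0,0,0.04,0,0,0,0]
    - [0,0,0,0,0,0,0]

```text
clock: 34.3
ee_pos: [0.6349, -0.2147, 0.0252]
ee_rot: [[0.996, 0.094, 0.0], [0.094, -0.996, -0.001], [0.0, 0.001, -1.0]]
wrist_force: [-0.4, 0.4, 0.5]
opening: 0.0547
```

Emit:
arm_command:
  motion:
    - [0,0,0,0,0,0,0]
    - [0,0,0,0,0,0,0]

```text
clock: 34.5
ee_pos: [0.6354, -0.2148, 0.0258]
ee_rot: [[0.996, 0.094, 0.001], [0.094, -0.996, -0.002], [0.001, 0.002, -1.0]]
wrist_force: [0.4, -0.3, -0.4]
opening: 0.0547
```

Emit:
arm_command:
  motion:
    - [0.05,-0.05,0,0,0,0,0]
    - [0.04,-0.04,0,0,0,0,0]
    - [0,0,0,0,0,0,0]
    - [0,0,0,0,0,0,0]

```text
clock: 34.9
ee_pos: [0.6386, -0.2107, 0.0257]
ee_rot: [[0.996, 0.095, 0.001], [0.095, -0.996, -0.001], [0.001, 0.002, -1.0]]
wrist_force: [0.0, -0.5, -0.6]
opening: 0.0551
```

Emit:
arm_command:
  motion:
    - [0.02,-0.02,0,0,0,0,0]
    - [0,0,0,0,0,0,0]

```text
clock: 35.1
ee_pos: [0.639, -0.2101, 0.0256]
ee_rot: [[0.996, 0.094, 0.001], [0.094, -0.996, -0.002], [0.001, 0.002, -1.0]]
wrist_force: [-1.2, 0.2, -0.2]
opening: 0.0551
```

Emit:
arm_command:
  motion:
    - [0.02,-0.02,0,0,0,0,0]
    - [0,0,0,0,0,0,0]

```text
clock: 35.3
ee_pos: [0.639, -0.2098, 0.0254]
ee_rot: [[0.996, 0.094, -0.001], [0.094, -0.996, -0.002], [-0.001, 0.002, -1.0]]
wrist_force: [-3.5, -2.2, 0.1]
opening: 0.0551
```

Emit:
arm_command:
  motion:
    - [0.02,-0.02,0,0,0,0,0]
    - [0,0,0,0,0,0,0]

```text
clock: 35.5
ee_pos: [0.639, -0.2097, 0.0253]
ee_rot: [[0.996, 0.094, -0.002], [0.094, -0.996, -0.003], [-0.002, 0.003, -1.0]]
wrist_force: [-4.7, -4.1, 1.3]
opening: 0.0552
```

Emit:
arm_command:
  motion:
    - [0,0,0.03,0,0,0,0]
    - [0,0,0,0,0,0,0]

```text
clock: 35.7
ee_pos: [0.6391, -0.2098, 0.0243]
ee_rot: [[0.996, 0.094, -0.002], [0.094, -0.996, -0.003], [-0.002, 0.003, -1.0]]
wrist_force: [-5.7, -4.1, 3.2]
opening: 0.0548
```

Emit:
arm_command:
  motion:
    - [0.01,-0.01,0.02,0,0,0,0]
    - [0,0,0,0,0,0,0]

```text
clock: 35.9
ee_pos: [0.6391, -0.2098, 0.0242]
ee_rot: [[0.996, 0.094, -0.003], [0.094, -0.996, -0.004], [-0.003, 0.004, -1.0]]
wrist_force: [-9.9, -3.0, 10.1]
opening: 0.055
```

Emit:
arm_command:
  motion:
    - [0.01,-0.01,0.02,0,0,0,0]
    - [0,0,0,0,0,0,0]

```text
clock: 36.1
ee_pos: [0.6392, -0.2097, 0.0241]
ee_rot: [[0.996, 0.094, -0.003], [0.094, -0.996, -0.005], [-0.004, 0.004, -1.0]]
wrist_force: [-13.6, -3.8, 16.1]
opening: 0.055
```

Emit:
arm_command:
  motion:
    - [0,0,0,0,0,0,0.78]
    - [0,0,0,0,0,0,0.78]
    - [0,0,0,0,0,0,0.78]
    - [0,0,-0.3,0,0,0,0.78]
    - [0,0,-0.8,0,0,0,0.78]

```text
clock: 36.6
ee_pos: [0.6393, -0.2064, 0.0651]
ee_rot: [[0.995, 0.095, -0.004], [0.095, -0.995, 0.0], [-0.004, -0.001, -1.0]]
wrist_force: [0.3, 0.1, 0.8]
opening: 0.0665
```

Emit:
arm_command:
  motion:
    - [0,0.7,-0.8,0,0,0,1]
    - [0,0.4,-0.9,0,0,0,1]
    - [0,0,-0.8,0,0,0,1]
    - [0,0,0,0,0,0,1]
    - [0,0,0,0,0,0,1]

```text
clock: 37.1
ee_pos: [0.6461, -0.2507, 0.1684]
ee_rot: [[0.996, 0.095, 0.003], [0.095, -0.996, -0.002], [0.003, 0.002, -1.0]]
wrist_force: [0.1, -0.5, -0.3]
opening: 0.0854
```

```bash
python3 - <<'E'
from h import *
cap('wrist','w18')
a=cv2.imread('pics/w18.png')[0:250,130:390];cv2.imwrite('pics/w18c.png',cv2.resize(a,None,fx=2.4,fy=2.4,interpolation=cv2.INTER_CUBIC))
z=load('w18');P=cloud(z);c=z['p'].astype(int)
for lo,hi in((.029,.038),(.015,.024)):
    m=(P[...,2]>lo)&(P[...,2]<hi)&(abs(P[...,0]-.64)<.08)&(abs(P[...,1]+.23)<.1)&(c[...,0]-c[...,2]>25)
    k,l,st,_=cv2.connectedComponentsWithStats(m.astype(np.uint8));i=1+np.argmax(st[1:,4]);q=P[l==i]
    print(len(q),np.median(q[:,2]),cv2.minAreaRect((q[:,:2]*1000).astype(np.float32)))
E
python3 plan.py 5.4 1 620 -300 150
```

```text
6844 0.033796573979220534 ((639.0187377929688, -210.3594207763672), (56.063175201416016, 87.44439697265625), 5.596851825714111)
1618 0.019814380625875046 ((644.4580688476562, -271.9108581542969), (55.429325103759766, 28.07756233215332), 5.323947429656982)
clk 37.15 p [ 645.2 -250.4  166.9] yaw 5.45 tilt [ 8.0e-04  1.3e-03 -1.0e+00] F [-0.1 -0.1  0.7] open 85.4
[[-0.37, 0.59, 0.21, 0, 0, 0, 1], [-0.37, 0.58, 0.21, 0.01, -0.01, 0.01, 1]]
```

View pics/w18c.png

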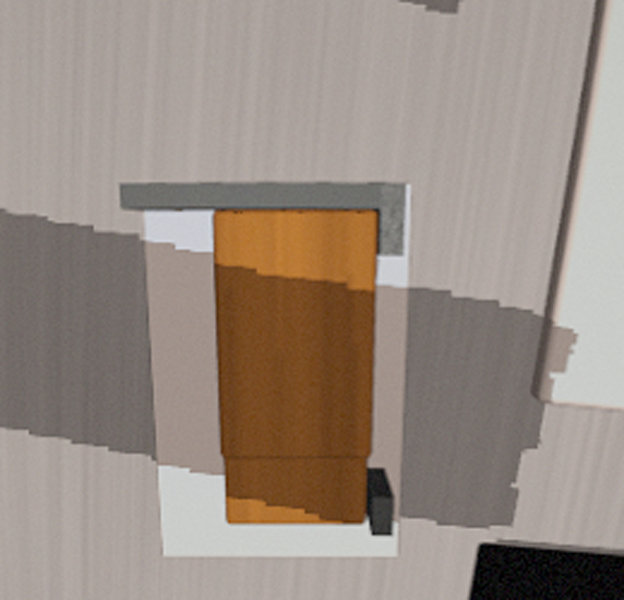

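Run:
```python
from h import *
cap('top','top18');cap('side','side18')
a=cv2.imread('pics/top18.png')[90:260,60:420];cv2.imwrite('pics/top18b.png',cv2.resize(a,None,fx=2.2,fy=2.2,interpolation=cv2.INTER_CUBIC))
a=cv2.imread('pics/side18.png')[80:340,90:350];cv2.imwrite('pics/side18b.png',cv2.resize(a,None,fx=2.3,fy=2.3,interpolation=cv2.INTER_CUBIC))
z0,z1=load('top0'),load('top18');P0,P1=cloud(z0),cloud(z1)
for n,lo,hi,x,y in(('jar',.05,.08,.442,-.211),('bottle',.1,.16,.63,.442),('blue',.06,.1,.518,-.433),('green',.06,.1,.36,-.313),('shak1',.07,.1,.638,.27),('shak2',.07,.1,.635,.194),('cup',.03,.05,.633,.005)):
    print(n,[ (lambda q:(q.mean(0).round(4) if len(q) else None))(P[(P[...,2]>lo)&(P[...,2]<hi)&(np.hypot(P[...,0]-x,P[...,1]-y)<.035)]) for P in(P0,P1)])
```

```text
jar [array([ 0.4418, -0.2109,  0.0627]), array([ 0.4417, -0.2109,  0.0631])]
bottle [array([0.6303, 0.4414, 0.1238]), array([0.6298, 0.4416, 0.124 ])]
blue [array([ 0.5182, -0.433 ,  0.079 ]), array([ 0.5105, -0.4131,  0.0604])]
green [array([ 0.3603, -0.3132,  0.0795]), array([ 0.3603, -0.313 ,  0.0792])]
shak1 [None, array([0.6353, 0.2703, 0.0837])]
shak2 [None, array([0.6328, 0.1922, 0.0838])]
cup [None, array([0.6337, 0.0046, 0.0389])]
```

View pics/top18b.png

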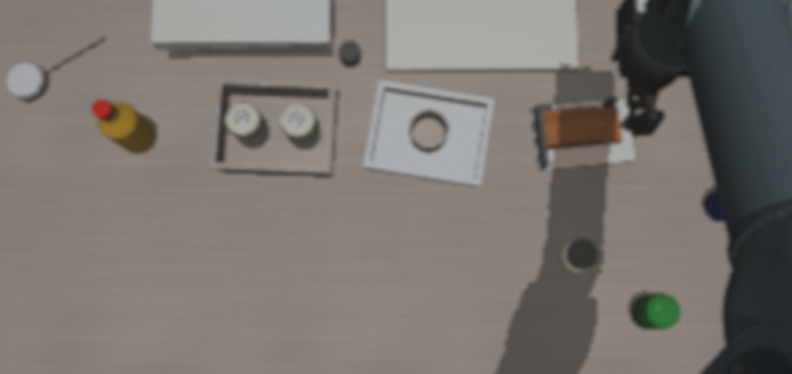

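View pics/side18b.png

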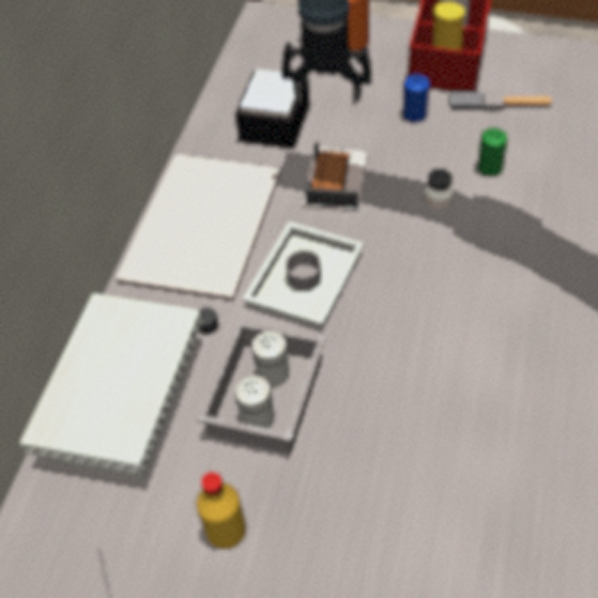

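```bash
python3 -c "
from workcell import ctrl
print(ctrl.read_state()['clock'],ctrl.job_done())"
```

```text
the job is handed in; nothing more can be done
37.25 None
```

The job was handed in at 37.25 s. Both shakers stand upright in the deep pan, the cup sits upright in the shallow tray, and the two boards are stacked in the rack, long underneath and short on top.

**Boards:** The last wrist view put the short board within about 0.4 mm of its squared place and within about 0.2° of the rack's angle. The long board measured the same after it was placed. Each was pushed until the wrist force showed contact with both fences.

**Bystanders:** The jar and bottle measured within 0.5 mm of where they started. The green look-alike had not moved. The arm hid the blue one in the final top view, but the side view shows it standing in its place.

**Fingertip force:** While I gripped the short board, the fingertips pressed on the counter and the wrist force reached 44 N vertically. That is well under the 120 N wrist limit. The 40 N limit covers the arm and gripper body; I read this as fingertip contact only, but did not check it separately.

The robot was holding and touching nothing at the end.

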